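# Clamp a filter cassette in the latch stand

### The arm

A 6-joint arm with a two-finger parallel gripper is mounted at the origin on a cart in front of the work surface, level with it; the furniture and walls round the work are solid. World frame = base frame: x ahead of the robot, y to its left, z up, the work surface at z = 0. Lengths are in m, angles in rad, forces in N, time in s.
With the tool pointing down it reaches from about 0.275 to 0.875 m from the base axis. Payload 12.5 kg.
Tool frame: the origin (TCP) lies at the very end of the fingers, on their centre line; the grasp point (between the pads) lies 19 mm behind it (manip.tcp_to_grasp is the distance from the TCP to the grasp point, in m); z points along the fingers, y is the line along which they close (so a half turn about z gives the same grasp; the last joint's range is limited). The gripper opens to 85 mm and grips with 20 to 120 N. Pads are 22 mm wide; open, the fingers measure 114 mm over their backs; the gripper's body (76 mm by 85 mm) begins 54 mm behind the grasp point. The pads swing forward as they close: fully open they stand 13 mm farther back than shut.
Start: joints at [-1.404, 0.351, 1.652, -0, 1.139, -0.085], TCP at [0.137, -0.533, 0.231] pointing down, gripper open.
Joint ranges: [-2.75, 2.75], [-0.79, 2.1], [0.01, 2.65], [-1.57, 4.71], [0.07, 3.14], [-2.87, 2.87]. Speed limits (rad/s): [2.22, 2.22, 2.79, 3.14, 3.14, 3.14].

### API

Orientations are given as a 3x3 rotation matrix whose columns are the frame's x, y, z axes.
In Python, from cell import get_state, optics, ticket, manip gives the robot as it stands.
- The arm moves only by the tool arm_command, never from a script. Its argument "motion" is a list of rows, each a list of 3 entries, a list of its own where there are three numbers: the shift along the tool's x, y, z each as a share of 15 cm, from -1 to 1, then the turn, a rotation vector about the tool's x, y, z each as a share of 30 degrees, from -1 to 1, then the finger opening in mm, from 0 to 85.4. A call has 1 to 20 rows; each row is the pose to reach, as a shift and turn from the pose commanded when the call began, along the tool's axes at that moment; what a row does not reach only later rows make up. A row lasts 1/10 s, in which the tool goes at most 50 mm and 8.59 degrees, less where a joint would pass 70% of its speed; a pose out of reach is approached as far as the arm can. A call with a number of a shift or a turn outside -1 to 1 is refused whole. A call with a gripper value outside its range is refused whole. The fingers move at their own pace and stop on an object; "newtons" is the grip in N (left out, the last holds). Time passes only in rows, so rows that repeat a pose let the fingers close. It gives the time, the measured TCP pose, the force, the opening and the grip force at its end, in the units of the state.
- get_state(): the state, without advancing time (a new reading comes with each control period).
- optics.snapshot(name): name is "scene" or "top"; returns a dict with "img" (480x640x3 uint8, red, green, blue), "fx", "fy", "cx", "cy" (pixels), "dist_coeffs" ([k1, k2, p1, p2, k3] as OpenCV has them; the pictures are not rectified), "rvec" (rotation vector, rad) and "tvec" (3), from world to camera coordinates, as OpenCV has them. Camera axes: x right, y down, z forward; pixel columns grow to the right and rows downward; lengths in m; the calibration is good to about 2 mm. A picture is of the moment at which its call begins. There is no depth.
- ticket.close_job(): hands the job in; it is judged then, once.
The state is a dict: "t": time; "joint_pos": joint angles; "joint_vel": joint speeds; "tau": joint torques, N m; "ee_pos": TCP position; "tcp_rot": TCP orientation; "ft_force": force on the tool from outside, world axes, zero at the start; "torque": the same for the moment, N m; "grip_width": finger opening in m; "grasp_force": force on a finger pad.
Only numpy, scipy, OpenCV 4.12 (cv2) and the standard library are available. Lean on these libraries where they do the work, as an engineer would, in place of code of your own. Each camera call takes 0.05 s, during which the arm holds its last target. There are 200 camera calls.

### The job

Stand the filter cassette upright in the open slot of the clamp stand between the side guides, swing the gate shut against it, hook the latch's loop onto the gate's two keeper hooks, and only then throw the red lever over past its toggle point until it is fully home, so the cassette is held clamped square against the pad. Do not knock over or shift the bottles and the roll standing about.

Things in the scene. Friction and masses are not known exactly. Their poses are not given: they have to be found in the camera images.
- stand: Clamp stand, fixed on the worktop: aluminium base plate 180x210x12 mm, with a grey fixed head (stand x -32 to 0, y -46 to 58, top z 75 mm) faced with a black rubber pad. Origin on the worktop below the middle of the pad face; x points horizontally out of the pad towards the gate, y along the pad towards the gate's pin, z up. The latch stands beside the slot, centred on stand y -96 mm.
- slot (a point): Where the cassette's middle point must finally be (axes as the stand): stand x 10, y 0, z 66 mm, its 80 mm width along stand y. Slot floor at z 12 mm; two black side guides (6 mm thick, stand x 0 to 22 mm, tops at z 27 mm) leave 88 mm between them in y. The cassette may be set down up to 8 mm off the pad: shutting the gate slides it to the pad.
- cassette_mid (a point): Middle of the loose filter cassette (250 g, starts upright on the worktop): white plate 20 mm thick (x), 80 mm wide (y), 80 mm high, with a blue grip tab on top, 12 mm thick (x), 50 mm wide (y), from 26 to 58 mm above this point. This point is 54 mm above the underside. Same either way round.
- gate (a joint): Gate, an upright grey plate 18 mm thick on a vertical pin (rad): 0 = shut, parallel to the pad and 20 mm from it; grows to 1.2 as its free end swings away from the pad. Friction (0.15 N m) keeps it where it is left; push it shut from outside.
- gate_hinge (a point): Point on the gate's vertical pin, 48 mm above the worktop; fixed, at stand x 29 mm, y 56 mm.
- gate_mid (a point): Point on the gate's outer face opposite the slot's middle, 56 mm from the pin, 72 mm above the worktop; turns with the gate, x = outward normal. The gate's top is at z 90 mm here, lower (47 mm) at its free end, which carries the keeper hooks and ends 186 mm from the pin.
- keeper (a point): Place of the bar's centre when hooked (turns with the gate; x outward, y to the pin, z up); at gate 0 stand x 44, y -96, z 76 mm. Two steel hooks, 8 mm wide, at y +-22 mm: post face 4 mm behind (x -4), lip over it to x +2 mm, z +10 to +15; ledge at z -4 reaching to x +22. Bring the bar down at x +8 to +18 onto the ledges, then pull it under the lips. Between hooks: free down to z -29.
- bar_mid (a point): Middle of the crossbar of the latch's steel loop: black roller 13 mm thick, 32 mm long, along stand y, with 8 mm bar either side; side rods 62 mm apart. It is 131.5 mm from the loop's hinge. Grip the roller (it can turn in the fingers). Friction (0.045 N m) keeps the loop where left; springs (8 N/mm, up to 9 mm) let it stretch as the latch tightens.
- lever (a joint): Latch lever with red handle (rad): 0 = handle straight up, negative = leaning to the gate, positive = thrown over to stand -x; range -0.8 to 1.676 (stop, fully home), toggle point about 1.4. Loop's hinge: 26 mm from the pivot, 0.175 rad ahead of it (throw direction). From -0.55 to -0.1 it leaves 15 to 25 mm of slack; pulling the bar turns the lever. Friction 0.09 N m; throwing takes under 10 N.
- lever_pivot (a point): Lever's pivot (axis along stand y), fixed at stand x -66, y -96, z 77 mm.
- lever_grip (a point): Middle of the lever's red handle, 75 mm from the pivot; the round handle is 18 mm in diameter, and runs from 50 to 94 mm from the pivot.
- loop (a joint): Loop's angle to the lever; lever + loop = the loop's rise above level (rad): 0 = loop level pointing to the gate, positive = bar raised.
- wash: Bystander: white wash bottle with red cap, 68 mm in diameter, 165 mm tall; origin at its underside.
- amber: Bystander: brown bottle with white cap, 48 mm in diameter, 90 mm tall; origin at its underside.
- tape: Bystander: roll of film standing on its end, 62 mm in diameter, 50 mm tall; origin at its underside.
- white: Bystander: small white bottle with white cap, 38 mm in diameter, 75 mm tall; origin at its underside.
Not all that is in view belongs to the job. There is more than one size of the part that bears cassette_mid; the job needs the smaller.

How it is judged:
On the way, in this order (a step that is already met when the one before it is completed fails the run):
1. the cassette stands in the slot of the stand, upright between the guides (x of cassette_mid in the frame of stand between 0.005 and 0.03 m and y of cassette_mid in the frame of stand between -0.008 and 0.008 m and z of cassette_mid in the frame of stand below 0.07 m and angle between cassette_mid's own z axis and vertical below 0.12 rad), for 0.2 s.
2. with the gate shut, the loop's bar lies in the keeper hooks, the lever not yet past its toggle point (value of joint gate below 0.12 rad and x of bar_mid in the frame of keeper between -0.004 and 0.012 m and z of bar_mid in the frame of keeper between -0.006 and 0.008 m and value of joint lever below 1.3 rad), for 0.1 s.
At the end, for the whole second after the job is handed in: Cassette upright in the slot (within 4 mm across the pad, 8 mm along it, 4 mm in height, 0.06 rad), gate within 0.04 rad of shut, bar under the lips (within 4 mm level and 8 mm in height), lever past 1.6 rad and at rest, bystanders within 30 mm of where they stood (value of joint lever above 1.6 rad and x of bar_mid in the frame of keeper between -0.004 and 0.004 m and z of bar_mid in the frame of keeper between -0.006 and 0.008 m and value of joint gate between -0.04 and 0.04 rad and x of cassette_mid in the frame of stand between 0.006 and 0.014 m and y of cassette_mid in the frame of stand between -0.008 and 0.008 m and z of cassette_mid in the frame of stand between 0.062 and 0.07 m and angle between cassette_mid's own z axis and vertical below 0.06 rad and angle between the x axis of cassette_mid and the x axis of stand, either way round below 0.06 rad and distance of each of wash, amber, tape, white from where it was at the start of the episode below 0.03 m and velocity of joint lever between -0.05 and 0.05 rad/s); the robot touches nothing.
It fails at once if a bystander is shifted by more than 30 mm or tipped (distance of any of wash, amber, tape, white from where it was at the start of the episode above 0.03 m or angle between any of wash, amber, tape, white's own z axis and vertical above 0.4 rad).
It also fails if it takes over 72 s, if anything falls off the work surface, if the arm or the gripper's body presses on something with over 40 N, if the wrist force passes 120 N, or if a joint passes its speed limit or range.

## Working session

There is one attempt and no reset: what is moved stays moved. The work goes in short steps, Python scripts to look and compute and a tool call to move; the robot and the scene stay as the last step left them, time stands still between calls to the robot, and variables do not carry over. Pictures are saved under pics/ and viewed, at most 10 in all, crops included, and the job is handed in when it is done.

Besides the shell and the picture viewer there is one more tool, called after ">>>" as name(argument=value, ...) on one line, values as JSON. arm_command: Moves the arm, as the interface text tells. Its arguments: {"type":"object","properties":{"motion":{"type":"array"},"newtons":{"type":"number"}},"required":["motion"]}

```bash
mkdir -p pics; ls; python3 - <<'E'
from cell import get_state, optics
import cv2
for n in("scene","top"):
    s=optics.snapshot(n); cv2.imwrite(f"pics/{n}0.png",s["img"][:,:,::-1])
    R=cv2.Rodrigues(s["rvec"])[0]
    import numpy as np
    print(n,s["fx"],s["fy"],s["cx"],s["cy"],s["dist_coeffs"],-R.T@np.array(s["tvec"]).ravel(),R[2])
print(get_state())
E
```

```text
pics
scene 528.0981891555712 528.0981891555712 320.04958166060345 241.13128474581802 [-0.07145373  0.          0.          0.          0.        ] [-0.24435353 -0.82977315  0.85045735] [ 0.59412243  0.5714702  -0.56607451]
top 532.5998208243853 532.5998208243853 324.3013470916672 242.0521922317095 [-0.07127152  0.          0.          0.          0.        ] [ 0.40673917 -0.07090852  1.22126614] [ 0.12823153 -0.01873937 -0.9915672 ]
{'t': 0.1, 'joint_pos': array([-1.40357962e+00,  3.51199158e-01,  1.65235230e+00, -1.67121572e-05,
        1.13907747e+00, -8.46260258e-02]), 'joint_vel': array([ 0.00098592, -0.00191848, -0.0016686 ,  0.0005593 ,  0.00067443,
        0.00048751]), 'tau': array([ 5.25308878e-04, -5.06832612e+01, -2.91878575e+01, -8.65182938e-05,
        2.66249495e-03,  2.60843166e-05]), 'ee_pos': array([ 0.13701261, -0.53236206,  0.23080601]), 'tcp_rot': array([[ 9.68453139e-01,  2.49195670e-01, -1.87442112e-04],
       [ 2.49195730e-01, -9.68452606e-01,  1.01928838e-03],
       [ 7.24734478e-05, -1.03384280e-03, -9.99999463e-01]]), 'ft_force': array([-0.99180309, -0.51868027, -0.89781315]), 'torque': array([-0.02811447, -0.05205813, -0.06781643]), 'grasp_force': 0.0, 'grip_width': 0.08521523053959244}
```

View pics/scene0.png

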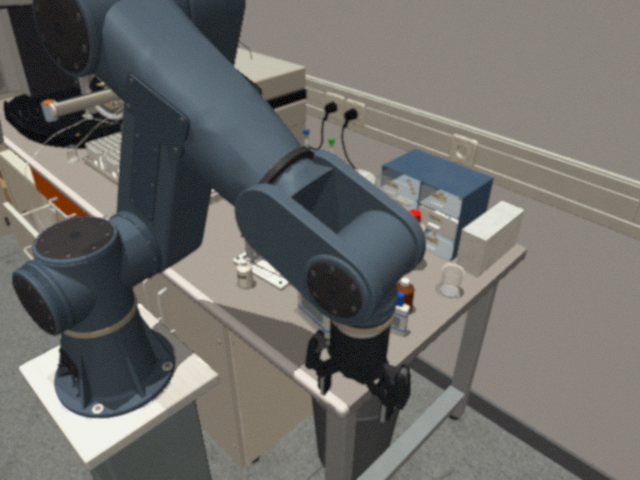

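View pics/top0.png

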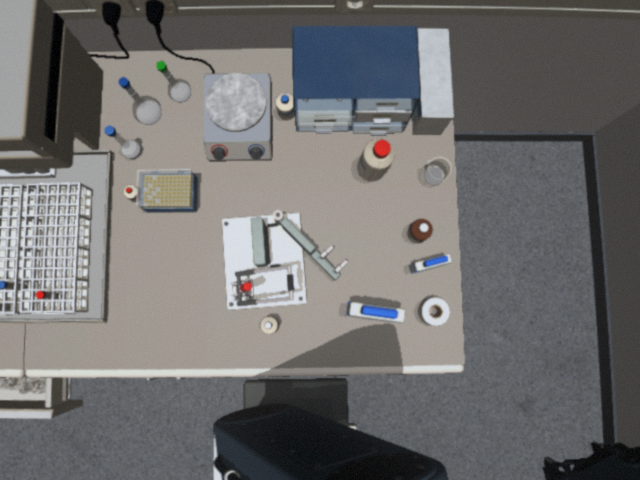

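The top view shows two cassettes. The long one is at (377,312), about 57 px wide, and the short one is at (432,262), about 40 px. At roughly 475 px/m near 0.1 m height, 80 mm is 38 px, so the short one fits. The stand plate spans (222–307, 213–308). The gate's pin is at (278,215) and its free end at (340,272). The lever's red handle is at (247,287) and the loop's bar at about (296,283). Bystanders are wash (377,155), amber (421,230), tape (434,311) and white (268,325). In the scene view the arm hides the stand.

```bash
cat > h.py <<'E'
import numpy as np, cv2
from cell import get_state, optics, manip
def snap(n,fn=None):
    s=optics.snapshot(n); s["R"]=cv2.Rodrigues(np.array(s["rvec"],float))[0]; s["t"]=np.array(s["tvec"],float).ravel()
    s["K"]=np.array([[s["fx"],0,s["cx"]],[0,s["fy"],s["cy"]],[0,0,1]]); s["d"]=np.array(s["dist_coeffs"],float)
    s["C"]=-s["R"].T@s["t"]; s["hsv"]=cv2.cvtColor(s["img"],cv2.COLOR_RGB2HSV)
    if fn: cv2.imwrite("pics/"+fn,s["img"][:,:,::-1])
    return s
def ray(s,p):
    u=cv2.undistortPoints(np.array(p,float).reshape(-1,1,2),s["K"],s["d"]).reshape(-1,2)
    d=np.c_[u,np.ones(len(u))]@s["R"]; return d/np.linalg.norm(d,axis=1)[:,None]
def plane(s,p,z):
    d=ray(s,p); return s["C"]+d*((z-s["C"][2])/d[:,2])[:,None]
def tri(s1,p1,s2,p2):
    a,b=ray(s1,p1)[0],ray(s2,p2)[0]
    k=np.linalg.lstsq(np.c_[a,-b],s2["C"]-s1["C"],rcond=None)[0]
    P,Q=s1["C"]+a*k[0],s2["C"]+b*k[1]; return (P+Q)/2,np.linalg.norm(P-Q)
def proj(s,P): return cv2.projectPoints(np.array(P,float).reshape(-1,1,3),np.array(s["rvec"],float),s["t"],s["K"],s["d"])[0].reshape(-1,2)
def blobs(s,lo,hi,amin=15,roi=None):
    m=cv2.inRange(s["hsv"],np.array(lo),np.array(hi))
    if roi: k=np.zeros_like(m);k[roi[1]:roi[3],roi[0]:roi[2]]=1;m*=k
    c=cv2.findContours(m,cv2.RETR_EXTERNAL,cv2.CHAIN_APPROX_NONE)[0]
    return [(cv2.contourArea(x),np.round(cv2.minAreaRect(x)[0],1),np.round(cv2.minAreaRect(x)[1],1),np.round(cv2.boxPoints(cv2.minAreaRect(x)),1).tolist()) for x in c if cv2.contourArea(x)>=amin]
def crop(s,x0,y0,x1,y1,k,fn): cv2.imwrite("pics/"+fn,cv2.resize(s["img"][y0:y1,x0:x1,::-1],None,fx=k,fy=k,interpolation=cv2.INTER_CUBIC))
E
python3 - <<'E'
from h import *
s=snap("top"); c=snap("scene")
for a in (s,c):
    print("blue");[print(b) for b in blobs(a,(105,150,80),(125,255,255),25)]
print("red",blobs(s,(0,180,100),(6,255,255)))
print("tab cand", [plane(s,[b[1]],.112)[0].round(4) for b in blobs(s,(105,150,80),(125,255,255),25)])
# base plate corners
crop(s,210,200,360,320,5,"standcrop.png")
crop(s,340,210,460,330,5,"cass.png")
E
```

```text
blue
(229.0, array([379.1, 311.4]), array([34.6,  7.9]), [[361.3999938964844, 312.8999938964844], [362.6000061035156, 305.1000061035156], [396.8999938964844, 310.0], [395.70001220703125, 317.79998779296875]])
(81.5, array([435.5, 260.6]), array([ 4.8, 22.1]), [[424.20001220703125, 261.3999938964844], [445.5, 255.3000030517578], [446.79998779296875, 259.8999938964844], [425.6000061035156, 266.0]])
(41.5, array([109.5, 130.5]), array([7., 7.]), [[106.0, 127.0], [113.0, 127.0], [113.0, 134.0], [106.0, 134.0]])
(40.0, array([123. ,  81.5]), array([7.8, 6.4]), [[118.0, 81.0], [122.5, 76.5], [128.0, 82.0], [123.5, 86.5]])
blue
(51.0, array([399.5, 298.6]), array([ 6.3, 11.2]), [[395.79998779296875, 303.79998779296875], [397.0, 292.70001220703125], [403.29998779296875, 293.3999938964844], [402.1000061035156, 304.5]])
red [(28.0, array([ 40. , 294.5]), array([5., 6.]), [[37.0, 292.0], [43.0, 292.0], [43.0, 297.0], [37.0, 297.0]]), (31.5, array([247., 286.]), array([6., 6.]), [[244.0, 283.0], [250.0, 283.0], [250.0, 289.0], [244.0, 289.0]]), (167.0, array([382. , 147.5]), array([15., 14.]), [[375.0, 140.0], [389.0, 140.0], [389.0, 155.0], [375.0, 155.0]])]
tab cand [array([ 0.4038, -0.2034,  0.112 ]), array([ 0.508 , -0.3254,  0.112 ]), array([0.8008, 0.3724, 0.112 ]), array([0.9135, 0.348 , 0.112 ])]
```

View pics/standcrop.png

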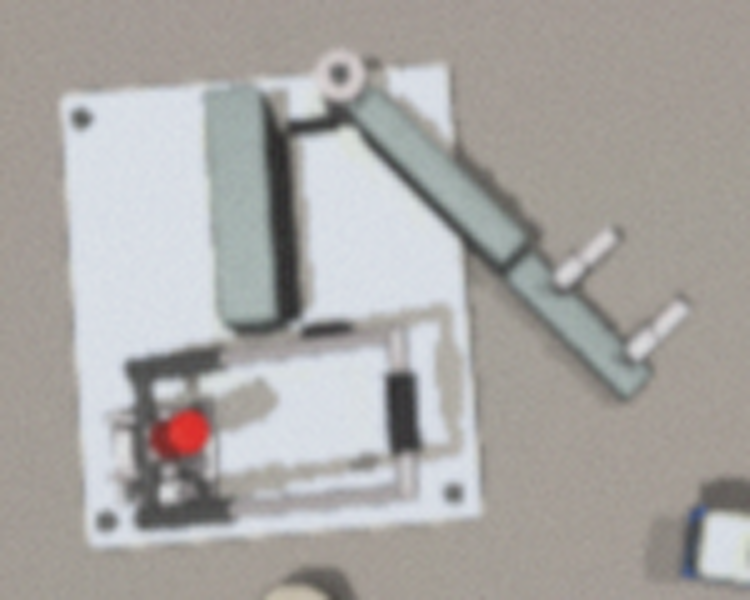

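View pics/cass.png

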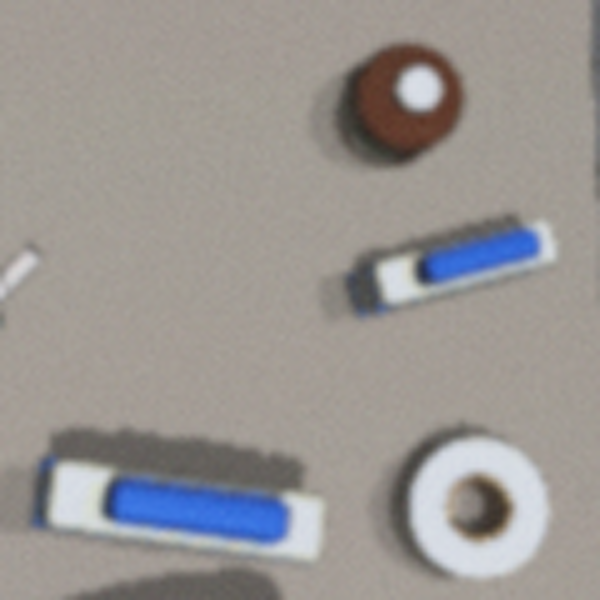

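Small cassette, in crop coordinates: tab from (420,270) to (540,245), full-image centre about (436,261). The big cassette's tab is 35 px, about 75 mm, and the small one's is 22 px, about 48 mm, so the small one matches the 50 mm tab. Stand crop: plate corners at (62,95), (447,65), (482,515) and (90,545). The head's top face spans (205–275, 88–328), the pin is at (340,73) and the roller at (402,412).

```bash
python3 - <<'E'
from h import *
s=snap("top"); c=snap("scene")
f=lambda p:np.array(p,float)/5+[210,200]-0.4
# plate corners, top z .012
B=plane(s,f([(62,95),(447,65),(482,515),(90,545)]),.012)
print("plate",B.round(4).tolist(), [np.linalg.norm(B[i]-B[(i+1)%4]).round(4) for i in range(4)])
ex=(B[1]-B[0]+B[2]-B[3]);ey=(B[0]-B[3]+B[1]-B[2])
print("yaw x",np.arctan2(ex[1],ex[0]),"yaw y-90",np.arctan2(ey[1],ey[0])-np.pi/2)
yaw=(np.arctan2(ex[1],ex[0])+np.arctan2(ey[1],ey[0])-np.pi/2)/2
H=plane(s,f([(205,92),(264,85),(280,328),(222,328)]),.075)
R=np.array([[np.cos(yaw),-np.sin(yaw)],[np.sin(yaw),np.cos(yaw)]])
Hl=H[:,:2]@R; print("head local",Hl.round(4).tolist())
o1=np.array([(Hl[0,0]+Hl[3,0])/2+.032, (Hl[:2,1].mean()-.058+Hl[2:,1].mean()+.046)/2])
print("origin from head",R@o1)
Bl=(B[:,:2]@R-o1); print("plate rel",Bl.round(4).tolist())
for z in (.09,.1,.11):
  print("pin rel",z,(plane(s,[f((340,73))],z)[0,:2]@R-o1).round(4))
for z in (.08,.1,.13): print("roller rel",z,(plane(s,[f((402,412))],z)[0,:2]@R-o1).round(4))
print("red rel",(plane(s,[f((185,432))],.165)[0,:2]@R-o1).round(4))
print("gate dir",[(plane(s,[f(p)],.047)[0,:2]@R-o1).round(4) for p in((626,400),(650,375))])
# cassette
T=plane(s,[(424.2,261.4),(445.5,255.3),(446.8,259.9),(425.6,266)],.112)
print("tab",T.mean(0),np.arctan2(*(T[1]-T[0])[[1,0]]),np.arctan2(*(T[2]-T[3])[[1,0]]),np.linalg.norm(T[1]-T[0]),np.linalg.norm(T[1]-T[2]))
for n,p,z in(("amber",(340+410/5,210+100/5),.09),("tape",(340+478/5,210+506/5),.05)):print(n,plane(s,[p],z))
print("proj tab corners scene",proj(c,T).tolist(),proj(c,[T.mean(0)]))
crop(c,370,240,450,350,6,"sc1.png")
E
```

```text
plate [[0.6204, 0.1409, 0.012], [0.6323, -0.0364, 0.012], [0.4258, -0.0505, 0.012], [0.4145, 0.1264, 0.012]] [np.float64(0.1778), np.float64(0.207), np.float64(0.1772), np.float64(0.2064)]
yaw x -1.5055804969188347 yaw y-90 -1.5016466164139235
head local [[-0.0264, 0.613], [-0.0005, 0.614], [-0.0007, 0.5074], [-0.0256, 0.5094]]
origin from head [0.55410129 0.03126185]
plate rel [[-0.105, 0.0735], [0.0728, 0.0735], [0.0729, -0.1335], [-0.1043, -0.1329]]
pin rel 0.09 [0.0278 0.059 ]
pin rel 0.1 [0.0284 0.0571]
pin rel 0.11 [0.0289 0.0552]
roller rel 0.08 [ 0.0433 -0.0881]
roller rel 0.1 [ 0.0441 -0.0893]
roller rel 0.13 [ 0.0454 -0.091 ]
red rel [-0.0392 -0.0941]
gate dir [array([ 0.1407, -0.0889]), array([ 0.1522, -0.0788])]
tab [ 0.50786248 -0.32551761  0.112     ] -1.3089665104363004 -1.3084506988646971 0.04744548015649162 0.010058446981479435
amber [[ 0.57670888 -0.30376382  0.09      ]]
tape [[ 0.40195269 -0.33551978  0.05      ]]
proj tab corners scene [[382.7831743693336, 284.76701976210836], [402.76972076733773, 291.60517470769474], [400.9167034307976, 294.167621882483], [380.9341688377484, 287.28931039772766]] [[391.77893825 289.4283043 ]]
```

View pics/sc1.png

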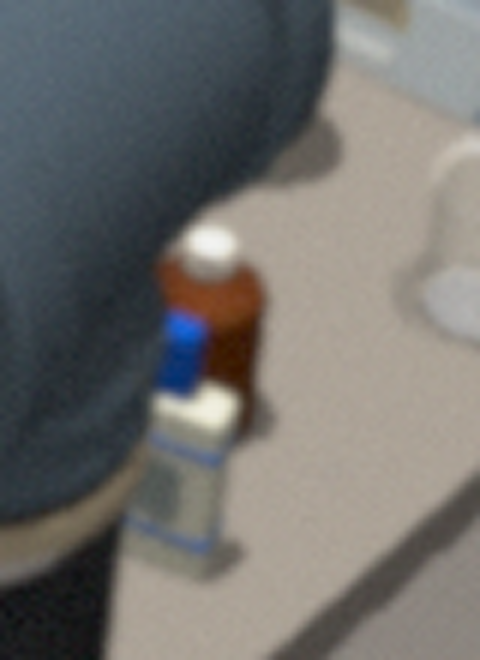

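The scene crop shows the small cassette's tab corner at full-image (404,293), against (402.8,291.6) projected from the top view at z 0.112. The height and identity both check out: its upright white plate has a short tab. The stand's pin measures (28.4, 57) mm against the given (29, 56), so the stand frame is good. Next I move over the cassette.

```bash
cat >> h.py <<'E'
YAW=-1.5036; SO=np.array([.5541,.0313,0]); SR=cv2.Rodrigues(np.array([0,0,YAW]))[0]
S=lambda x,y,z:SO+SR@np.array([x,y,z])/1000.
L=lambda P:((np.array(P)-SO)@SR*1000).round(1)
from scipy.spatial.transform import Rotation as Ro
def down(yaw,tilt=0): # tool x at yaw, z down; tilt about tool x
    c,s=np.cos(yaw),np.sin(yaw); return np.array([[c,s,0],[s,-c,0],[0,0,-1.]])@Ro.from_rotvec([tilt,0,0]).as_matrix()
def plan(wps,p=None,R=None):
    st=get_state(); p=st["ee_pos"] if p is None else p; R=st["tcp_rot"] if R is None else R
    for P,Q in wps:
        print("shift",(R.T@(P-p)/.15).round(3).tolist(),"turn",(Ro.from_matrix(R.T@Q).as_rotvec()/np.radians(30)).round(3).tolist()); p,R=P,Q
def where():
    st=get_state(); print(round(st["t"],2),st["ee_pos"].round(4),"stand",L(st["ee_pos"]),"yaw",round(np.arctan2(st["tcp_rot"][1,0],st["tcp_rot"][0,0]),4),"F",st["ft_force"].round(1),"w",round(st["grip_width"],4),st["grasp_force"],"q6",st["joint_pos"][5].round(3))
E
python3 - <<'E'
from h import *
p=get_state()["ee_pos"];y0=.252;y1=1.832;g=np.array([.508,-.3255,.231])
w=[(p+(g-p)*k/4,down(y0+(y1-y0)*k/4)) for k in(1,2,3,4)]
w[-1]=(np.array([.508,-.3255,.16]),w[-1][1])
w.append((np.array([.508,-.3255,.085]),w[-1][1]))
plan(w)
E
```

```text
shift [0.685, -0.18, 0.0] turn [-0.001, -0.0, -0.755]
shift [0.701, 0.097, 0.0] turn [0.0, 0.0, -0.754]
shift [0.61, 0.36, 0.0] turn [0.0, 0.0, -0.754]
shift [0.424, 0.567, 0.474] turn [0.0, 0.0, -0.754]
shift [0.0, 0.0, 0.5] turn [0.0, 0.0, 0.0]
```

>>> arm_command(motion=[[[0.685, -0.18, 0], [0, 0, -0.754], 40], [[0.685, -0.18, 0], [0, 0, -0.754], 40], [[0.685, -0.18, 0], [0, 0, -0.754], 40], [[0.685, -0.18, 0], [0, 0, -0.754], 40]])

```text
t: 0.7
ee_pos: [0.231, -0.4802, 0.2313]
tcp_rot: [[0.796, 0.605, 0.0], [0.605, -0.796, 0.0], [0.0, -0.0, -1.0]]
ft_force: [-0.6, -0.7, -0.2]
grip_width: 0.04
grasp_force: 0.0
```

>>> arm_command(motion=[[[0.701, 0.097, 0], [0, 0, -0.754], 40], [[0.701, 0.097, 0], [0, 0, -0.754], 40], [[0.701, 0.097, 0], [0, 0, -0.754], 40], [[0.701, 0.097, 0], [0, 0, -0.754], 40]])

```text
t: 1.1
ee_pos: [0.3229, -0.4291, 0.2312]
tcp_rot: [[0.505, 0.863, -0.0], [0.863, -0.505, -0.0], [-0.0, -0.0, -1.0]]
ft_force: [-0.3, -0.6, 0.6]
grip_width: 0.0401
grasp_force: 0.0
```

>>> arm_command(motion=[[[0.61, 0.36, 0], [0, 0, -0.754], 40], [[0.61, 0.36, 0], [0, 0, -0.754], 40], [[0.61, 0.36, 0], [0, 0, -0.754], 40], [[0.61, 0.36, 0], [0, 0, -0.754], 40]])

```text
t: 1.5
ee_pos: [0.4152, -0.3779, 0.2311]
tcp_rot: [[0.137, 0.991, -0.0], [0.991, -0.137, 0.0], [-0.0, -0.0, -1.0]]
ft_force: [0.0, 0.4, -0.7]
grip_width: 0.0396
grasp_force: 0.0
```

>>> arm_command(motion=[[[0.424, 0.567, 0], [0, 0, -0.754], 40], [[0.424, 0.567, 0], [0, 0, -0.754], 40], [[0.424, 0.567, 0.2], [0, 0, -0.754], 40], [[0.424, 0.567, 0.474], [0, 0, -0.754], 40], [[0.424, 0.567, 0.474], [0, 0, -0.754], 40], [[0.424, 0.567, 0.474], [0, 0, -0.754], 40]])

```text
t: 2.1
ee_pos: [0.5071, -0.3273, 0.1608]
tcp_rot: [[-0.252, 0.968, -0.001], [0.968, 0.252, 0.0], [0.0, -0.001, -1.0]]
ft_force: [-0.1, -0.2, 0.9]
grip_width: 0.0396
grasp_force: 0.0
```

```bash
python3 - <<'E'
from h import *
where(); c=snap("scene","sc2.png")
P=np.array([.508,-.3255,.085]);plan([(P,down(1.832))])
E
```

```text
2.1 [ 0.5071 -0.3273  0.1608] stand [354.6 -70.9 160.8] yaw 1.8252 F [-0.1 -0.2  0.9] w 0.0396 0.0 q6 -0.904
shift [0.013, 0.004, 0.513] turn [0.002, 0.003, -0.011]
```

View pics/sc2.png

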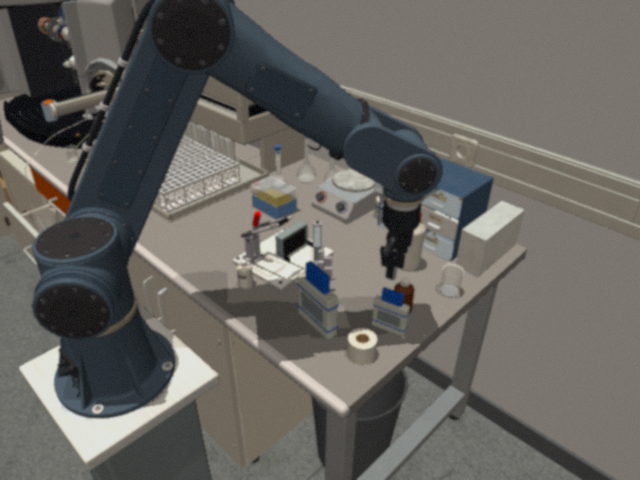

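The stand is now visible in the scene view: lever at (256,219), roller at about (283,222), head at (291,243), and the small cassette's tab at (393,297). I'll triangulate the tab, the red handle and the roller.

```bash
python3 - <<'E'
from h import *
c=snap("scene"); s=snap("top")
b=[x for x in blobs(c,(105,150,60),(125,255,255),20) if 375<x[1][0]<415 and x[1][1]>280]
print(b)
T=np.array([[.508,-.3255,.112]]); print("proj tab top centre, mid-tab",proj(c,[[.508,-.3255,.112],[.508,-.3255,.097]]))
r=[x[:3] for x in blobs(c,(0,150,80),(8,255,255),8) if 240<x[1][0]<280]; r2=[x[:3] for x in blobs(s,(0,180,100),(8,255,255),8) if 235<x[1][0]<262]
print(r,r2)
if r and r2: P,e=tri(s,r2[0][1],c,r[0][1]); print("red",L(P),e)
for z in(27,100,150,175): print(z,proj(c,[S(46,-96,z)]),proj(s,[S(46,-96,z)]))
d=[x[:3] for x in blobs(s,(0,0,0),(180,255,80),20,(282,270,300,300))];print("roller top",d)
print("pin top proj",proj(c,[S(29,56,100)]),"keeper gate .7",proj(c,[S(29,56,76)]))
crop(c,220,195,345,290,6,"sc3.png")
E
```

```text
[(214.0, array([392.5, 296.5]), array([21.5, 12. ]), [[380.3999938964844, 298.79998779296875], [384.20001220703125, 287.3999938964844], [404.6000061035156, 294.20001220703125], [400.79998779296875, 305.6000061035156]])]
proj tab top centre, mid-tab [[391.81127806 289.39604457]
 [391.21872597 294.647154  ]]
[(57.0, array([256.2, 218.1]), array([ 5.3, 14.6]))] [(31.0, array([247., 286.]), array([6., 6.]))]
red [-42.  -94.2 144.7] 0.003213869116277406
27 [[283.08316976 269.53527093]] [[292.56535376 286.68546476]]
100 [[282.16572118 246.12132133]] [[291.10181068 285.11120433]]
150 [[281.50964285 229.20739845]] [[289.98497479 283.90975623]]
175 [[281.17284609 220.46810486]] [[289.38677385 283.2661913 ]]
roller top [(34.5, array([289.9, 282.4]), array([13.1,  3.5]))]
pin top proj [[316.97447812 219.12544886]] keeper gate .7 [[316.92551089 226.66586205]]
```

View pics/sc3.png

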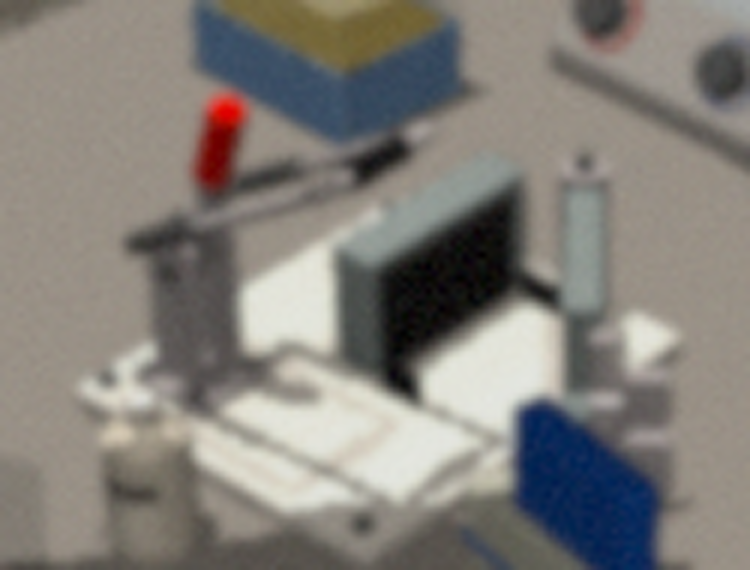

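Tab and stand agree between the views: the red handle's mid is at stand (−42, −94, 145), so the lever is at about −0.34. The roller at scene (283.8, 221.3) is at z ≈ 172. The tab lies within 1 px of its prediction. Next is the grasp.

>>> arm_command(motion=[[[0.013, 0.004, 0.2], [0, 0, -0.011], 40], [[0.013, 0.004, 0.35], [0, 0, -0.011], 40], [[0.013, 0.004, 0.513], [0, 0, -0.011], 40], [[0.013, 0.004, 0.513], [0, 0, -0.011], 40], [[0.013, 0.004, 0.513], [0, 0, -0.011], 40], [[0.013, 0.004, 0.513], [0, 0, -0.011], 0], [[0.013, 0.004, 0.513], [0, 0, -0.011], 0], [[0.013, 0.004, 0.513], [0, 0, -0.011], 0], [[0.013, 0.004, 0.513], [0, 0, -0.011], 0], [[0.013, 0.004, 0.513], [0, 0, -0.011], 0]], newtons=60)

```text
t: 3.25
ee_pos: [0.5084, -0.3245, 0.0849]
tcp_rot: [[-0.263, 0.965, 0.001], [0.965, 0.263, -0.002], [-0.002, 0.0, -1.0]]
ft_force: [-4.4, -0.4, 7.7]
grip_width: 0.0111
grasp_force: 58.5
```

```bash
python3 - <<'E'
from h import *
where()
s=snap("top");print([x[:3] for x in blobs(s,(105,150,80),(125,255,255),10) if x[1][0]>350])
E
```

```text
3.25 [ 0.5084 -0.3245  0.0849] stand [351.9 -69.5  84.9] yaw 1.8367 F [-4.4 -0.4  7.7] w 0.0111 58.53769361972809 q6 -0.91
[(138.0, array([373.9, 311.2]), array([23.9,  7.6]))]
```

```bash
python3 - <<'E'
from h import *
y0=1.8367;y1=.0672+np.pi;d=(y1-y0)/3
p=get_state()["ee_pos"]
plan([(p+[0,0,.12],down(y0)),(S(230,0,208),down(y0+d)),(S(110,0,208),down(y0+2*d)),(S(14,0,208),down(y1)),(S(14,0,125),down(y1))],R=down(y0))
E
```

```text
shift [0.0, 0.0, -0.8] turn [0.0, 0.0, 0.0]
shift [0.706, 0.615, -0.02] turn [0.0, 0.0, -0.874]
shift [0.634, 0.488, 0.0] turn [0.0, 0.0, -0.874]
shift [0.283, 0.574, 0.0] turn [0.0, 0.0, -0.874]
shift [0.0, 0.0, 0.553] turn [0.0, 0.0, 0.0]
```

>>> arm_command(motion=[[[0, 0, -0.2], [0, 0, 0], 0], [[0, 0, -0.5], [0, 0, 0], 0], [[0, 0, -0.8], [0, 0, 0], 0], [[0, 0, -0.8], [0, 0, 0], 0]])

```text
t: 3.7
ee_pos: [0.5105, -0.3254, 0.2103]
tcp_rot: [[-0.263, 0.965, 0.009], [0.965, 0.263, -0.007], [-0.009, 0.007, -1.0]]
ft_force: [0.3, -1.0, -1.5]
grip_width: 0.0115
grasp_force: 59.0
```

>>> arm_command(motion=[[[0.15, 0.13, -0.02], [0, 0, -0.2], 0], [[0.35, 0.31, -0.02], [0, 0, -0.45], 0], [[0.55, 0.48, -0.02], [0, 0, -0.7], 0], [[0.706, 0.615, -0.02], [0, 0, -0.874], 0], [[0.706, 0.615, -0.02], [0, 0, -0.874], 0]])

```text
t: 4.2
ee_pos: [0.5704, -0.1942, 0.2061]
tcp_rot: [[-0.667, 0.745, 0.0], [0.745, 0.667, 0.001], [0.0, 0.001, -1.0]]
ft_force: [0.4, -1.2, -1.1]
grip_width: 0.0112
grasp_force: 58.9
```

>>> arm_command(motion=[[[0.15, 0.12, 0], [0, 0, -0.2], 0], [[0.33, 0.25, 0], [0, 0, -0.45], 0], [[0.5, 0.38, 0], [0, 0, -0.7], 0], [[0.634, 0.488, 0], [0, 0, -0.874], 0], [[0.634, 0.488, 0], [0, 0, -0.874], 0]])

```text
t: 4.7
ee_pos: [0.5608, -0.0757, 0.2063]
tcp_rot: [[-0.926, 0.377, -0.0], [0.377, 0.926, 0.0], [0.001, 0.0, -1.0]]
ft_force: [0.0, -0.1, -2.0]
grip_width: 0.0114
grasp_force: 58.9
```

>>> arm_command(motion=[[[0.07, 0.14, 0], [0, 0, -0.2], 0], [[0.14, 0.28, 0], [0, 0, -0.45], 0], [[0.21, 0.43, 0], [0, 0, -0.7], 0], [[0.283, 0.574, 0], [0, 0, -0.874], 0], [[0.283, 0.574, 0], [0, 0, -0.874], 0], [[0.283, 0.574, 0], [0, 0, -0.874], 0]])

```text
t: 5.3
ee_pos: [0.5548, 0.0173, 0.2062]
tcp_rot: [[-0.998, -0.065, 0.0], [-0.065, 0.998, -0.0], [-0.0, -0.0, -1.0]]
ft_force: [-0.3, -0.7, -2.5]
grip_width: 0.0108
grasp_force: 59.0
```

```bash
python3 - <<'E'
from h import *
where(); c=snap("scene","sc4.png"); s=snap("top")
cv2.imwrite("pics/mix1.png",np.hstack([cv2.resize(x["img"][a:a+120,b:b+130,::-1],None,fx=3,fy=3,interpolation=2) for x,a,b in((c,150,230),(s,200,210))]))
plan([(S(13,0,125),down(.0672+np.pi))])
E
```

```text
5.3 [0.5548 0.0173 0.2062] stand [ 1.400e+01 -2.000e-01  2.062e+02] yaw -3.0761 F [-0.3 -0.7 -2.5] w 0.0108 59.00652229785919 q6 -1.688
shift [-0.001, 0.009, 0.541] turn [-0.0, -0.0, -0.004]
```

View pics/mix1.png

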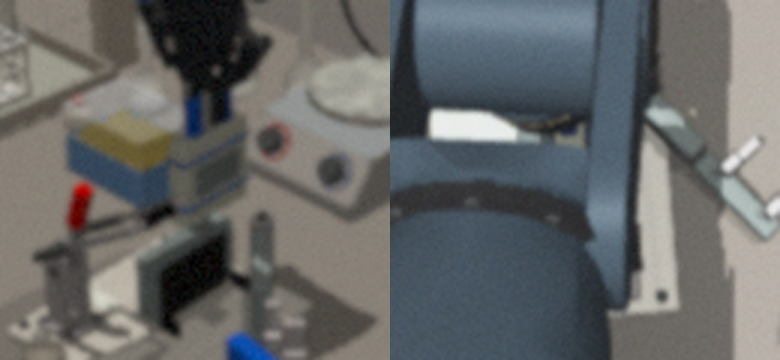

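The scene view shows the cassette upright in the fingers above the pad, with its front face's bottom corners at full-image (287.3,221.7) and (312.3,211.7). I'll check its offset in the hand.

```bash
python3 - <<'E'
from h import *
c=snap("scene")
print(proj(c,[S(24,y,z) for y,z in((-40,121),(40,121),(-40,201),(40,201),(-25,233),(25,233))]).round(1).tolist())
crop(c,270,175,330,235,10,"cs.png")
b=[x for x in blobs(c,(100,120,60),(125,255,255),6,(280,170,325,230))]
for x in b: print(x[1],x[2],x[3])
E
```

```text
[[290.9, 226.6], [311.6, 214.1], [290.2, 199.2], [311.6, 187.4], [294.1, 185.5], [307.7, 178.3]]
[294.  188.5] [13.  4.] [[292.0, 182.0], [296.0, 182.0], [296.0, 195.0], [292.0, 195.0]]
```

View pics/cs.png

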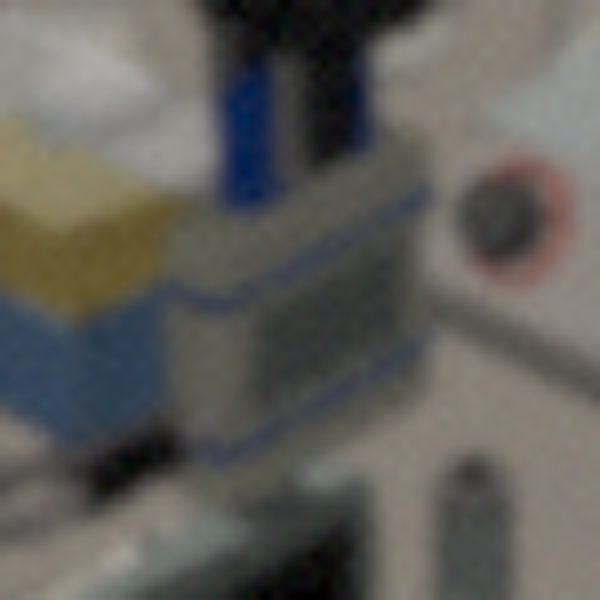

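```bash
python3 - <<'E'
from h import *
c=snap("scene")
print("head",proj(c,[S(0,58,75),S(0,-46,75),S(-32,-46,75)]).round(1).tolist(),"pin",proj(c,[S(29,56,z) for z in(90,100)]).round(1).tolist())
p=proj(c,[S(14,0,150),S(24,0,150),S(14,10,150),S(14,0,160)]);print((p[1:]-p[0]).round(2))
print("tab ends",proj(c,[S(20,-25,215),S(20,25,215)]).round(1).tolist(),"finger",proj(c,[S(30,-11,225),S(30,11,225)]).round(1).tolist())
E
```

```text
head [[309.3, 222.9], [283.0, 239.0], [274.2, 234.5]] pin [[317.0, 222.3], [317.0, 219.1]]
[[ 2.89  1.33]
 [ 2.61 -1.51]
 [-0.06 -3.36]]
tab ends [[293.0, 191.4], [306.5, 184.2]] finger [[299.8, 187.1], [305.8, 183.9]]
```

Offsets are within about 1 px: tab ends seen at 292.2/307 against 293.0/306.5, with a scene bias of about +0.8 px. I'm lowering, aimed at y −1 mm.

>>> arm_command(motion=[[[0.006, 0.009, 0.15], [0, 0, 0], 0], [[0.006, 0.009, 0.35], [0, 0, 0], 0], [[0.006, 0.009, 0.5], [0, 0, 0], 0], [[0.006, 0.009, 0.6], [0, 0, 0], 0], [[0.006, 0.009, 0.65], [0, 0, 0], 0], [[0.006, 0.009, 0.68], [0, 0, 0], 0], [[0.006, 0.009, 0.7], [0, 0, 0], 0], [[0.006, 0.009, 0.715], [0, 0, 0], 0], [[0.006, 0.009, 0.72], [0, 0, 0], 0], [[0.006, 0.009, 0.72], [0, 0, 0], 0]])

```text
t: 6.5
ee_pos: [0.5539, 0.0194, 0.0985]
tcp_rot: [[-0.998, -0.068, 0.001], [-0.068, 0.998, -0.0], [-0.001, -0.0, -1.0]]
ft_force: [0.7, -0.6, -1.4]
grip_width: 0.0109
grasp_force: 59.1
```

```bash
python3 - <<'E'
from h import *
where(); c=snap("scene"); crop(c,240,185,340,275,8,"pl.png")
print(proj(c,[S(23,y,z) for y,z in((-40,14),(40,14),(-40,94),(40,94))]).round(1).tolist())
E
```

```text
6.5 [0.5539 0.0194 0.0985] stand [11.8 -1.  98.5] yaw -3.0736 F [ 0.7 -0.6 -1.4] w 0.0109 59.136419892311096 q6 -1.688
[[291.5, 260.2], [311.4, 247.2], [290.9, 235.2], [311.3, 222.6]]
```

View pics/pl.png

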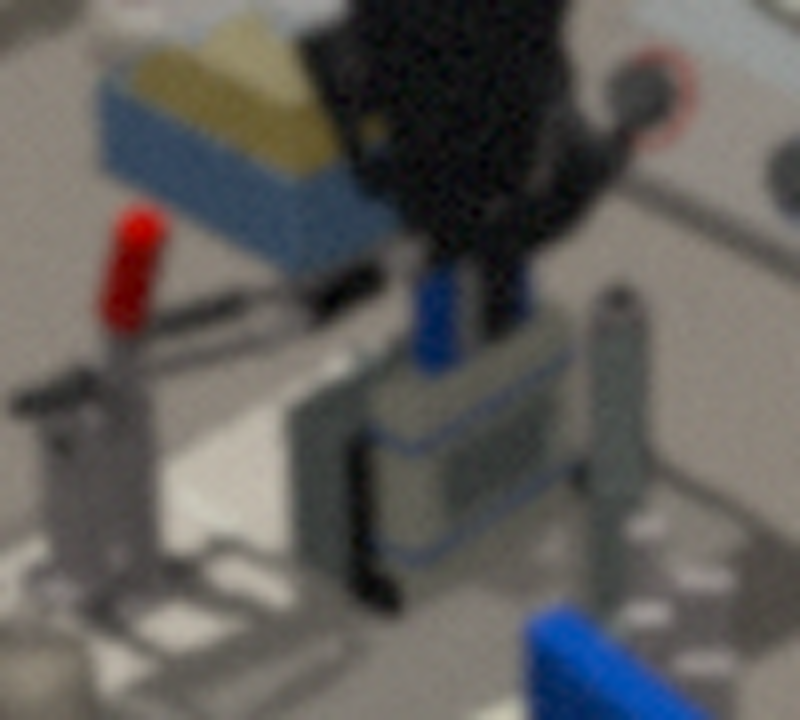

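The cassette is between the guides, right at the pad, with no contact forces yet. I'll lower it onto the floor, release and rise.

>>> arm_command(motion=[[[0, 0, 0.01], [0, 0, 0], 0], [[0, 0, 0.018], [0, 0, 0], 0], [[0, 0, 0.022], [0, 0, 0], 0], [[0, 0, 0.022], [0, 0, 0], 0]])

```text
t: 6.95
ee_pos: [0.5542, 0.0193, 0.0969]
tcp_rot: [[-0.998, -0.068, 0.001], [-0.068, 0.998, -0.0], [-0.001, -0.0, -1.0]]
ft_force: [-7.8, -0.4, 19.0]
grip_width: 0.0112
grasp_force: 62.5
```

>>> arm_command(motion=[[[0, 0, 0], [0, 0, 0], 34], [[0, 0, 0], [0, 0, 0], 34], [[0, 0, 0], [0, 0, 0], 34], [[0, 0, -0.2], [0, 0, 0], 34], [[0, 0, -0.4], [0, 0, 0], 34], [[0, 0, -0.6], [0, 0, 0], 34], [[0, 0, -0.7], [0, 0, 0], 0], [[0, 0, -0.7], [0, 0, 0], 0]])

```text
t: 7.75
ee_pos: [0.5548, 0.0194, 0.2018]
tcp_rot: [[-0.998, -0.068, 0.004], [-0.068, 0.998, -0.0], [-0.004, -0.0, -1.0]]
ft_force: [0.0, -0.1, 0.2]
grip_width: 0.0054
grasp_force: 0.0
```

```bash
python3 - <<'E'
from h import *
where(); c=snap("scene")
for x in blobs(c,(100,120,60),(125,255,255),10,(280,190,325,260)): print(x[1:])
print(proj(c,[S(a,y,z) for a,y,z in((16,-25,92),(16,25,92),(16,-25,124),(16,25,124),(4,-25,124))]).round(1).tolist())
Y=.0672+np.pi
plan([(S(75,0,200),down(Y)),(S(125,-15,170),down(Y)),(S(125,-15,68),down(Y))])
E
```

```text
7.75 [0.5548 0.0194 0.2018] stand [ 1.190e+01 -1.000e-01  2.018e+02] yaw -3.0736 F [ 0.  -0.1  0.2] w 0.0054 0.0 q6 -1.688
(array([298.6, 223.6]), array([ 9.3, 17.8]), [[288.6000061035156, 224.3000030517578], [303.8999938964844, 215.10000610351562], [308.6000061035156, 223.0], [293.29998779296875, 232.1999969482422]])
[[292.8, 232.5], [305.6, 224.6], [292.6, 222.1], [305.6, 214.4], [289.2, 220.4]]
shift [-0.006, -0.421, 0.001] turn [-0.0, 0.002, 0.002]
shift [0.1, -0.333, 0.2] turn [0.0, 0.0, 0.0]
shift [0.0, 0.0, 0.68] turn [0.0, 0.0, 0.0]
```

The floor contact came at TCP z 96.9 mm against 97 expected, and the tab projects where it should, so the cassette is seated. Next I go round outside the gate and push it shut.

>>> arm_command(motion=[[[0.0, -0.3, 0], [0, 0, 0], 0], [[0.02, -0.6, 0], [0, 0, 0], 0], [[0.03, -0.853, 0], [0, 0, 0], 0], [[0.03, -0.853, 0.2], [0, 0, 0], 0], [[0.03, -0.853, 0.5], [0, 0, 0], 0], [[0.03, -0.853, 0.8], [0, 0, 0], 0], [[0.03, -0.853, 0.945], [0, 0, 0], 0], [[0.03, -0.853, 0.945], [0, 0, 0], 0]])

```text
t: 8.6
ee_pos: [0.5563, -0.1081, 0.0547]
tcp_rot: [[-0.998, -0.068, -0.005], [-0.068, 0.998, 0.001], [0.004, 0.002, -1.0]]
ft_force: [0.9, 0.8, -0.3]
grip_width: 0.0
grasp_force: 0.5
```

>>> arm_command(motion=[[[0, 0.1, 0], [0, 0, 0], 0], [[0, 0.2, 0], [0, 0, 0], 0], [[0, 0.28, 0], [0, 0, 0], 0], [[0, 0.34, 0], [0, 0, 0], 0], [[0, 0.4, 0], [0, 0, 0], 0], [[0, 0.45, 0], [0, 0, 0], 0], [[0, 0.49, 0], [0, 0, 0], 0], [[0, 0.52, 0], [0, 0, 0], 0], [[0, 0.54, 0], [0, 0, 0], 0], [[0, 0.54, 0], [0, 0, 0], 0]])

```text
t: 9.6
ee_pos: [0.5525, -0.0279, 0.0583]
tcp_rot: [[-0.998, -0.068, -0.0], [-0.068, 0.998, -0.0], [0.0, -0.0, -1.0]]
ft_force: [-1.3, -3.0, 1.5]
grip_width: -0.0001
grasp_force: 0.0
```

```bash
python3 - <<'E'
from h import *
where(); s=snap("top"); c=snap("scene")
cv2.imwrite("pics/mix2.png",np.hstack([cv2.resize(x["img"][a:a+120,b:b+130,::-1],None,fx=3,fy=3,interpolation=2) for x,a,b in((c,180,240),(s,200,230))]))
E
```

```text
9.6 [ 0.5525 -0.0279  0.0583] stand [58.9 -5.6 58.3] yaw -3.0735 F [-1.3 -3.   1.5] w -0.0001 0.0319294200380682 q6 -1.773
```

View pics/mix2.png

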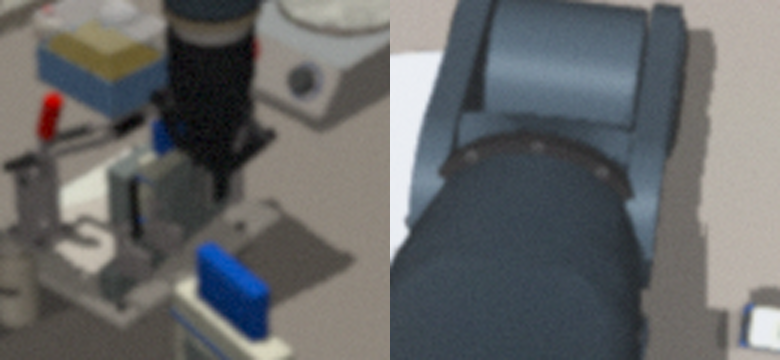

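The gate follows the fingers, with about 3 N of contact. I've used up the viewing budget (one over, in fact), so from here I work by numbers only. I'll push until it is firm.

>>> arm_command(motion=[[[0, 0.01, 0], [0, 0, 0], 0], [[0, 0.02, 0], [0, 0, 0], 0], [[0, 0.03, 0], [0, 0, 0], 0], [[0, 0.04, 0], [0, 0, 0], 0], [[0, 0.04, 0], [0, 0, 0], 0]])

```text
t: 10.2
ee_pos: [0.5526, -0.0265, 0.0589]
tcp_rot: [[-0.998, -0.068, 0.001], [-0.068, 0.998, -0.006], [-0.001, -0.006, -1.0]]
ft_force: [-6.0, -43.0, 8.7]
grip_width: 0.0001
grasp_force: 6.0
```

Firm contact at 43 N. I'll back off, rise and move aside to check the gate angle.

>>> arm_command(motion=[[[0, -0.05, 0], [0, 0, 0], 0], [[0, -0.3, 0], [0, 0, 0], 0], [[0, -0.5, -0.3], [0, 0, 0], 0], [[0, -0.7, -0.6], [0, 0, 0], 0], [[0, -0.95, -0.95], [0, 0, 0], 0], [[0, -0.95, -0.95], [0, 0, 0], 0]])

```text
t: 10.8
ee_pos: [0.563, -0.1661, 0.2046]
tcp_rot: [[-0.998, -0.066, 0.005], [-0.066, 0.998, -0.002], [-0.005, -0.002, -1.0]]
ft_force: [-0.2, 0.6, -0.4]
grip_width: 0.0
grasp_force: 0.0
```

>>> arm_command(motion=[[[0, -0.3, 0], [0, 0, 0], 0], [[0, -0.6, -0.2], [0, 0, 0], 0], [[0, -0.9, -0.3], [0, 0, 0], 0], [[0, -0.95, -0.3], [0, 0, 0], 0]])

```text
t: 11.2
ee_pos: [0.572, -0.3105, 0.248]
tcp_rot: [[-0.998, -0.065, 0.004], [-0.065, 0.998, -0.003], [-0.004, -0.003, -1.0]]
ft_force: [0.6, 0.2, 0.1]
grip_width: -0.0001
grasp_force: 0.0
```

```bash
python3 - <<'E'
from h import *
where(); s=snap("top"); c=snap("scene")
np.savez("v.npz",s=s["img"],c=c["img"])
def gp(th,r,n,z): # along gate r from pin, n outward from centreline
    return S(29+r*np.sin(th)+n*np.cos(th),56-r*np.cos(th)+n*np.sin(th),z)
for th in(0,.05,.1): print(th,"top end corners",proj(s,[gp(th,186,9,47),gp(th,186,-9,47),gp(th,56,9,90),gp(th,56,-9,90)]).round(1).tolist(),"keeper hooks out",proj(s,[gp(th,130,37,72),gp(th,174,37,72)]).round(1).tolist())
# scanlines in top image: rows at gate part y stand -20 (z90)
g=s["img"].astype(int)
for y,z in((0,90),(-15,90),(-120,47)):
    u=proj(s,[S(x,y,z) for x in range(-5,75,3)]); print(y,[(x,*g[int(round(v)),int(round(a))]) for x,(a,v) in zip(range(-5,75,3),u)])
for x in blobs(s,(105,130,60),(125,255,255),8,(250,200,330,300)): print("tab",x[1:], )
print("tab proj",proj(s,[S(10,-25,124),S(10,25,124)]).round(1).tolist())
E
```

```text
11.2 [ 0.572  -0.3105  0.248 ] stand [342.2  -5.1 248. ] yaw -3.0768 F [0.6 0.2 0.1] w -0.0001 0.0 q6 -2.204
0 top end corners [[289.7, 302.0], [281.5, 302.7], [284.3, 240.9], [275.9, 241.5]] keeper hooks out [[300.2, 274.8], [301.7, 295.2]]
0.05 top end corners [[293.9, 301.4], [285.8, 302.5], [285.5, 240.5], [277.2, 241.6]] keeper hooks out [[303.1, 273.7], [305.7, 293.9]]
0.1 top end corners [[298.1, 300.5], [290.0, 302.0], [286.8, 240.1], [278.5, 241.6]] keeper hooks out [[305.9, 272.3], [309.5, 292.4]]
0 [(-5, np.int64(88), np.int64(94), np.int64(95)), (-2, np.int64(63), np.int64(64), np.int64(74)), (1, np.int64(66), np.int64(81), np.int64(125)), (4, np.int64(63), np.int64(105), np.int64(200)), (7, np.int64(69), np.int64(135), np.int64(241)), (10, np.int64(71), np.int64(139), np.int64(241)), (13, np.int64(73), np.int64(116), np.int64(212)), (16, np.int64(113), np.int64(131), np.int64(180)), (19, np.int64(155), np.int64(162), np.int64(162)), (22, np.int64(109), np.int64(114), np.int64(111)), (25, np.int64(125), np.int64(136), np.int64(134)), (28, np.int64(190), np.int64(201), np.
[... 3076 characters left out ...]
64(112), np.int64(113), np.int64(117)), (52, np.int64(104), np.int64(108), np.int64(106)), (55, np.int64(126), np.int64(124), np.int64(122)), (58, np.int64(142), np.int64(140), np.int64(137)), (61, np.int64(93), np.int64(93), np.int64(91)), (64, np.int64(114), np.int64(111), np.int64(110)), (67, np.int64(191), np.int64(186), np.int64(179)), (70, np.int64(188), np.int64(185), np.int64(177)), (73, np.int64(165), np.int64(160), np.int64(154))]
tab (array([270.1, 238.9]), array([22.5,  6.2]), [[265.6000061035156, 228.1999969482422], [271.79998779296875, 227.39999389648438], [274.6000061035156, 249.6999969482422], [268.3999938964844, 250.39999389648438]])
tab proj [[270.7, 251.7], [269.1, 227.9]]
```

```bash
cat >> h.py <<'E'
def prof(s,y,z,x0,x1,ch,step=.5):
    xs=np.arange(x0,x1,step); u=proj(s,[S(x,y,z) for x in xs]).astype(np.float32)
    im=cv2.GaussianBlur(ch.astype(np.float32),(0,0),.7)
    return xs,cv2.remap(im,u[:,:1].copy(),u[:,1:].copy(),cv2.INTER_LINEAR).ravel()
def edge(s,y,z,x0,x1,ch,sign):
    xs,v=prof(s,y,z,x0,x1,ch); g=np.gradient(v)*sign; i=int(np.argmax(g)); return xs[i]
E
python3 - <<'E'
from h import *
s=snap("top"); I=s["img"].astype(float); g=I[:,:,1]; sat=s["hsv"][:,:,1].astype(float)
ys=np.arange(-35,40,5)
def fit(n,ys,e): a=np.polyfit(ys,e,1);print(n,"x at y0 %.1f slope %.3f"%(a[1],a[0]),np.round(e,1))
fit("head left",ys,[edge(s,y,75,-45,-20,g,-1) for y in ys])
fit("gate out",ys,[edge(s,y,90,34,50,g,-1) for y in ys])
fit("gate in",ys,[edge(s,y,90,18,33,g,1) for y in ys])
yt=np.arange(-22,23,4)
e=[]
for y in yt:
    xs,v=prof(s,y,124,-6,26,sat); v=np.clip(v-100,0,None); e.append((xs*v).sum()/v.sum())
fit("tab centre",yt,np.array(e))
yp=np.arange(-120,60,20); fit("plate right z12",yp,[edge(s,y,12,64,84,g,-1) for y in yp])
for y in(-66,-70,-74,-78,-82,-110,-114,-118,-122,-126):
    xs,v=prof(s,y,74,24,84,g,3); print(y,v.round().astype(int).tolist())
E
```

```text
head left x at y0 -33.8 slope -0.003 [-34.5 -34.  -34.  -33.5 -33.  -32.5 -34.  -34.5 -33.5 -34.  -33.  -33.
 -34.  -34.5 -34.5]
gate out x at y0 40.3 slope -0.101 [44.5 42.5 43.  41.5 42.  41.5 40.5 40.5 39.5 39.5 40.  37.5 38.5 36.5
 36.5]
gate in x at y0 25.5 slope -0.080 [28.  28.  28.5 26.  27.  26.5 25.  26.  25.5 24.5 24.5 22.5 23.5 23.
 23.5]
tab centre x at y0 11.0 slope -0.049 [12.8 11.9 11.4 11.2 10.8 10.7 10.7 10.7 10.8 10.4 10.1 10. ]
plate right z12 x at y0 73.4 slope -0.000 [73.  72.5 73.5 76.  72.5 73.5 73.5 72.5 73.5]
-66 [240, 239, 225, 201, 191, 193, 202, 194, 180, 174, 167, 163, 168, 186, 210, 222, 222, 195, 151, 131]
-70 [240, 240, 231, 203, 172, 153, 147, 146, 150, 148, 143, 141, 148, 176, 214, 225, 220, 200, 166, 151]
-74 [240, 240, 231, 197, 142, 92, 77, 78, 85, 111, 140, 150, 141, 149, 171, 188, 194, 173, 165, 176]
-78 [240, 240, 233, 204, 135, 76, 63, 63, 72, 121, 185, 210, 195, 184, 187, 200, 213, 187, 175, 183]
-82 [240, 240, 237, 210, 132, 74, 64, 64, 73, 122, 187, 215, 208, 199, 202, 214, 221, 192, 176, 183]
-110 [168, 156, 155, 149, 126, 115, 129, 131, 125, 129, 137, 157, 165, 169, 170, 161, 153, 149, 143, 126]
-114 [201, 169, 168, 158, 127, 115, 129, 130, 129, 138, 144, 149, 150, 148, 149, 149, 148, 145, 135, 119]
-118 [166, 145, 148, 142, 122, 116, 129, 127, 118, 117, 121, 131, 131, 136, 154, 162, 152, 130, 116, 112]
-122 [124, 121, 125, 124, 119, 118, 125, 124, 117, 114, 118, 128, 113, 110, 149, 182, 170, 133, 115, 113]
-126 [134, 133, 141, 147, 141, 133, 129, 126, 126, 131, 142, 147, 122, 113, 149, 184, 175, 137, 114, 105]
```

The numbers show the gate at about 0.09 rad and not touching the cassette, which is skewed by about 0.05 rad. At x 57 the wide finger knuckles must have met the tab, at z up to 124. I'll push again with the tool tilted, fingertips leading and the body leaning away.

```bash
python3 - <<'E'
from h import *
Y=.0672+np.pi
plan([(S(210,-8,200),down(Y,-.5)),(S(85,-8,70),down(Y,-.5)),(S(58,-8,70),down(Y,-.5)),(S(48,-8,70),down(Y,-.5))])
E
```

```text
shift [0.016, 0.849, 0.3] turn [-0.953, -0.001, -0.0]
shift [-0.0, 0.316, 1.16] turn [0.0, 0.0, 0.0]
shift [-0.0, 0.158, 0.086] turn [0.0, 0.0, 0.0]
shift [-0.0, 0.059, 0.032] turn [0.0, 0.0, 0.0]
```

>>> arm_command(motion=[[[0.016, 0.3, 0.1], [-0.3, 0, 0], 0], [[0.016, 0.6, 0.2], [-0.6, 0, 0], 0], [[0.016, 0.849, 0.3], [-0.953, 0, 0], 0], [[0.016, 0.849, 0.3], [-0.953, 0, 0], 0], [[0.016, 0.849, 0.3], [-0.953, 0, 0], 0]])

```text
t: 11.85
ee_pos: [0.5598, -0.1775, 0.1992]
tcp_rot: [[-0.998, -0.059, -0.036], [-0.069, 0.875, 0.48], [0.003, 0.481, -0.877]]
ft_force: [0.7, -0.5, 0.4]
grip_width: -0.0001
grasp_force: 0.0
```

>>> arm_command(motion=[[[0, 0.09, 0.33], [0, 0, 0], 0], [[0, 0.18, 0.66], [0, 0, 0], 0], [[0, 0.272, 1.0], [0, 0, 0], 0], [[0, 0.272, 1.0], [0, 0, 0], 0]])

```text
t: 12.25
ee_pos: [0.5503, -0.0673, 0.0853]
tcp_rot: [[-0.997, -0.06, -0.04], [-0.072, 0.875, 0.478], [0.006, 0.48, -0.877]]
ft_force: [-1.1, -1.1, 0.7]
grip_width: 0.0001
grasp_force: 0.0
```

```bash
python3 - <<'E'
from h import *
where(); Y=.0672+np.pi
plan([(S(70,-8,70),down(Y,-.5)),(S(58,-8,70),down(Y,-.5)),(S(52,-8,70),down(Y,-.5))])
E
```

```text
12.25 [ 0.5503 -0.0673  0.0853] stand [ 98.1 -10.4  85.3] yaw -3.0697 F [-1.1 -1.1  0.7] w 0.0001 0.0 q6 -2.331
shift [-0.017, 0.115, 0.179] turn [0.001, -0.015, 0.002]
shift [-0.0, 0.07, 0.038] turn [0.0, 0.0, 0.0]
shift [-0.0, 0.035, 0.019] turn [0.0, 0.0, 0.0]
```

>>> arm_command(motion=[[[-0.01, 0.06, 0.09], [0, 0, 0], 0], [[-0.015, 0.115, 0.179], [0, 0, 0], 0], [[-0.015, 0.14, 0.193], [0, 0, 0], 0], [[-0.015, 0.165, 0.207], [0, 0, 0], 0], [[-0.015, 0.185, 0.217], [0, 0, 0], 0], [[-0.015, 0.185, 0.217], [0, 0, 0], 0]])

```text
t: 12.85
ee_pos: [0.5528, -0.0319, 0.0737]
tcp_rot: [[-0.998, -0.06, -0.032], [-0.068, 0.876, 0.477], [-0.001, 0.478, -0.878]]
ft_force: [-0.4, 0.1, 0.7]
grip_width: 0.0002
grasp_force: 0.0
```

>>> arm_command(motion=[[[0, 0.009, 0.005], [0, 0, 0], 0], [[0, 0.018, 0.01], [0, 0, 0], 0], [[0, 0.023, 0.013], [0, 0, 0], 0], [[0, 0.023, 0.013], [0, 0, 0], 0]])

```text
t: 13.25
ee_pos: [0.5523, -0.0279, 0.0731]
tcp_rot: [[-0.998, -0.06, -0.033], [-0.068, 0.876, 0.477], [0.0, 0.479, -0.878]]
ft_force: [0.6, -0.2, -0.6]
grip_width: -0.0004
grasp_force: 0.0
```

```bash
python3 -c "
from h import *
where()"
```

```text
13.25 [ 0.5523 -0.0279  0.0731] stand [58.9 -5.8 73.1] yaw -3.0736 F [ 0.6 -0.2 -0.6] w -0.0004 0.0 q6 -2.309
```

No contact yet at x 58.9. I'll continue slowly.

>>> arm_command(motion=[[[0, 0.012, 0.007], [0, 0, 0], 0], [[0, 0.024, 0.013], [0, 0, 0], 0], [[0, 0.035, 0.019], [0, 0, 0], 0], [[0, 0.035, 0.019], [0, 0, 0], 0]])

```text
t: 13.65
ee_pos: [0.5518, -0.0216, 0.0731]
tcp_rot: [[-0.998, -0.06, -0.033], [-0.068, 0.876, 0.478], [0.0, 0.479, -0.878]]
ft_force: [-0.7, 0.8, 0.2]
grip_width: 0.0002
grasp_force: 0.0
```

>>> arm_command(motion=[[[0, 0.006, 0.003], [0, 0, 0], 0], [[0, 0.012, 0.006], [0, 0, 0], 0], [[0, 0.012, 0.006], [0, 0, 0], 0]])

```text
t: 13.95
ee_pos: [0.5518, -0.0199, 0.0732]
tcp_rot: [[-0.998, -0.06, -0.033], [-0.068, 0.876, 0.477], [-0.0, 0.478, -0.878]]
ft_force: [-0.3, -0.7, 0.5]
grip_width: 0.0001
grasp_force: 0.2
```

>>> arm_command(motion=[[[0, 0.009, 0.005], [0, 0, 0], 0], [[0, 0.018, 0.01], [0, 0, 0], 0], [[0, 0.018, 0.01], [0, 0, 0], 0]])

```text
t: 14.25
ee_pos: [0.5514, -0.0167, 0.0732]
tcp_rot: [[-0.998, -0.06, -0.033], [-0.068, 0.876, 0.477], [0.0, 0.479, -0.878]]
ft_force: [-1.3, -1.1, -0.6]
grip_width: 0.0
grasp_force: 0.8
```

>>> arm_command(motion=[[[0, 0.006, 0.003], [0, 0, 0], 0], [[0, 0.012, 0.006], [0, 0, 0], 0], [[0, 0.012, 0.006], [0, 0, 0], 0]])

```text
t: 14.55
ee_pos: [0.5513, -0.0148, 0.0732]
tcp_rot: [[-0.998, -0.06, -0.033], [-0.068, 0.876, 0.477], [0.0, 0.479, -0.878]]
ft_force: [-1.7, -4.0, -0.0]
grip_width: -0.0002
grasp_force: 1.3
```

```bash
python3 -c "
from h import *
where()"
```

```text
14.55 [ 0.5513 -0.0148  0.0732] stand [45.8 -5.9 73.2] yaw -3.0734 F [-1.7 -4.  -0. ] w -0.0002 1.3022155780345201 q6 -2.298
```

Contact, about 4 N at x 45.8. I keep pushing.

>>> arm_command(motion=[[[0, 0.007, 0.004], [0, 0, 0], 0], [[0, 0.014, 0.008], [0, 0, 0], 0], [[0, 0.02, 0.011], [0, 0, 0], 0], [[0, 0.02, 0.011], [0, 0, 0], 0]])

```text
t: 14.95
ee_pos: [0.5512, -0.0128, 0.0732]
tcp_rot: [[-0.998, -0.06, -0.032], [-0.068, 0.877, 0.475], [-0.0, 0.476, -0.879]]
ft_force: [-6.3, -13.9, 2.1]
grip_width: 0.0001
grasp_force: 6.7
```

```bash
python3 -c "
from h import *
where()"
```

```text
14.95 [ 0.5512 -0.0128  0.0732] stand [43.8 -5.9 73.2] yaw -3.0733 F [ -6.3 -13.9   2.1] w 0.0001 6.650728080421686 q6 -2.295
```

>>> arm_command(motion=[[[0, 0.006, 0.003], [0, 0, 0], 0], [[0, 0.012, 0.006], [0, 0, 0], 0], [[0, 0.018, 0.009], [0, 0, 0], 0], [[0, 0.018, 0.009], [0, 0, 0], 0], [[0, 0.018, 0.009], [0, 0, 0], 0]])

```text
t: 15.45
ee_pos: [0.5512, -0.0123, 0.0733]
tcp_rot: [[-0.998, -0.061, -0.031], [-0.068, 0.879, 0.472], [-0.002, 0.473, -0.881]]
ft_force: [-9.1, -32.5, 5.4]
grip_width: -0.0005
grasp_force: 15.8
```

```bash
python3 - <<'E'
from h import *
where(); s=snap("top"); c=snap("scene"); I=s["img"].astype(float); g=I[:,:,1]
ys=np.arange(-35,40,5)
print([s["img"][int(v),int(u)].tolist() for u,v in proj(s,[S(30,0,90),S(30,40,90),S(10,0,124)])])
E
```

```text
15.45 [ 0.5512 -0.0123  0.0733] stand [43.4 -5.8 73.3] yaw -3.0737 F [ -9.1 -32.5   5.4] w -0.0005 15.76242696493864 q6 -2.293
[[76, 76, 83], [176, 188, 186], [67, 134, 242]]
```

>>> arm_command(motion=[[[0, -0.1, -0.06], [0, 0, 0], 0], [[0, -0.3, -0.3], [0, 0, 0], 0], [[0, -0.5, -0.6], [0, 0, 0], 0], [[0, -0.7, -0.9], [0, 0, 0], 0], [[0, -0.95, -0.95], [0, 0, 0], 0], [[0, -0.95, -0.95], [0, 0, 0], 0]])

```text
t: 16.15
ee_pos: [0.5645, -0.2058, 0.1302]
tcp_rot: [[-0.998, -0.057, -0.029], [-0.064, 0.877, 0.476], [-0.002, 0.477, -0.879]]
ft_force: [0.1, 0.7, -0.8]
grip_width: 0.0003
grasp_force: 0.0
```

```bash
cat > gate.py <<'E'
from h import *
where(); s=snap("top"); c=snap("scene"); I=s["img"].astype(float); g=I[:,:,1]; sat=s["hsv"][:,:,1].astype(float)
def fit(n,ys,e): a=np.polyfit(ys,e,1);print(n,"x at y0 %.1f slope %.3f"%(a[1],a[0]),np.round(e,1))
ys=np.arange(-35,40,5)
fit("gate out",ys,[edge(s,y,90,32,50,g,-1) for y in ys])
fit("gate in",ys,[edge(s,y,90,16,33,g,1) for y in ys])
yt=np.arange(-22,23,4); e=[]
for y in yt:
    xs,v=prof(s,y,124,-6,26,sat); v=np.clip(v-100,0,None); e.append((xs*v).sum()/max(v.sum(),1))
fit("tab",yt,np.array(e))
E
python3 gate.py
```

```text
16.15 [ 0.5645 -0.2058  0.1302] stand [237.3  -5.5 130.2] yaw -3.0779 F [ 0.1  0.7 -0.8] w 0.0003 0.0 q6 -2.39
gate out x at y0 35.1 slope -0.006 [36.  34.  35.  35.5 35.  36.  35.5 34.5 35.  35.5 35.  36.  34.  34.5
 35. ]
gate in x at y0 20.8 slope -0.008 [20.5 21.  21.5 22.5 21.  21.  21.5 19.5 19.5 20.  20.  20.  20.5 21.
 22. ]
tab x at y0 7.8 slope 0.072 [0.  9.6 8.6 8.4 8.3 8.3 8.2 8.4 8.8 8.6 8.4 8.3]
```

The gate is now shut (slope −0.006) and the tab sits parallel. Tab and gate read about 1.3 mm low in x, so I correct the stand origin by that. Next I measure the roller again from both views and plan the grip.

```bash
cat >> h.py <<'E'
SO=SO+SR@np.array([-.0013,0,0])
E
python3 - <<'E'
from h import *
s=snap("top"); c=snap("scene")
a=blobs(s,(0,0,0),(180,255,85),15,(280,268,302,302)); b=blobs(c,(0,0,0),(180,255,70),6,(270,208,296,234))
for x in a: print("top",x[:3])
for x in b: print("scene",x[:3])
for pa in a:
  for pb in b:
    P,e=tri(s,pa[1],c,pb[1]); print(L(P),round(e*1000,1))
w=plane(s,[(268,322)],.075)[0]; print("white bottle",L(w),"wash",L(plane(s,[(382,147.5)],.165)[0]))
Y=.0672+np.pi
plan([(S(170,-50,245),down(Y)),(S(47,-96,245),down(Y)),(S(47,-96,153),down(Y))])
E
```

```text
top (66.0, array([287., 297.]), array([ 8., 14.]))
top (56.5, array([290. , 282.4]), array([15.1,  5.1]))
scene (28.5, array([282.5, 221.1]), array([3.8, 9.9]))
[  50.5 -113.4  182.6] 26.3
[ 48.9 -93.9 172.9] 1.0
white bottle [  -8.6 -169.1   75. ] wash [256.8 167.2 165. ]
shift [0.296, 0.735, -0.47] turn [0.955, -0.001, 0.003]
shift [0.307, 0.82, 0.0] turn [0.0, 0.0, 0.0]
shift [0.0, 0.0, 0.613] turn [0.0, 0.0, 0.0]
```

Roller at stand (48.9, −93.9, 172.9), 131 mm from the loop hinge as it must be. I move over it with the fingers open 45 mm.

>>> arm_command(motion=[[[0, 0.0, -0.2], [0.3, 0, 0], 45], [[0.1, 0.3, -0.47], [0.6, 0, 0], 45], [[0.296, 0.735, -0.47], [0.955, 0, 0], 45], [[0.296, 0.735, -0.47], [0.955, 0, 0], 45], [[0.296, 0.735, -0.47], [0.955, 0, 0], 45], [[0.296, 0.735, -0.47], [0.955, 0, 0], 45]])

```text
t: 16.95
ee_pos: [0.5156, -0.1398, 0.2456]
tcp_rot: [[-0.997, -0.071, 0.001], [-0.071, 0.997, -0.001], [-0.001, -0.001, -1.0]]
ft_force: [0.2, -0.3, -0.0]
grip_width: 0.0452
grasp_force: 0.0
```

```bash
python3 - <<'E'
from h import *
where();Y=.0672+np.pi
plan([(S(48.5,-95,245),down(Y)),(S(48.5,-95,154),down(Y))])
E
```

```text
16.95 [ 0.5156 -0.1398  0.2456] stand [169.4 -49.9 245.6] yaw -3.0709 F [ 0.2 -0.3 -0. ] w 0.0452 0.0 q6 -1.993
shift [0.298, 0.807, 0.003] turn [-0.001, 0.002, 0.007]
shift [0.0, 0.0, 0.607] turn [0.0, 0.0, 0.0]
```

>>> arm_command(motion=[[[0.1, 0.27, 0], [0, 0, 0.007], 45], [[0.2, 0.54, 0], [0, 0, 0.007], 45], [[0.298, 0.807, 0], [0, 0, 0.007], 45], [[0.298, 0.807, 0.1], [0, 0, 0.007], 45], [[0.298, 0.807, 0.3], [0, 0, 0.007], 45], [[0.298, 0.807, 0.5], [0, 0, 0.007], 45], [[0.298, 0.807, 0.61], [0, 0, 0.007], 45], [[0.298, 0.807, 0.61], [0, 0, 0.007], 45], [[0.298, 0.807, 0.61], [0, 0, 0.007], 45]])

```text
t: 17.85
ee_pos: [0.463, -0.024, 0.1531]
tcp_rot: [[-0.998, -0.064, -0.001], [-0.064, 0.998, -0.001], [0.001, -0.0, -1.0]]
ft_force: [0.6, -0.0, 0.2]
grip_width: 0.0454
grasp_force: 0.0
```

```bash
python3 - <<'E'
from h import *
where();c=snap("scene")
for x in blobs(c,(0,150,80),(8,255,255),8,(240,190,280,240)): print("red",x[:3])
E
```

```text
17.85 [ 0.463  -0.024   0.1531] stand [ 50.4 -94.6 153.1] yaw -3.0779 F [ 0.6 -0.   0.2] w 0.0454 0.0 q6 -1.786
red (56.5, array([256.2, 218.1]), array([ 5.3, 14.6]))
```

Lever unmoved. I close on the roller.

>>> arm_command(motion=[[[0, 0.007, 0], [0, 0, 0], 0], [[0, 0.007, 0], [0, 0, 0], 0], [[0, 0.007, 0], [0, 0, 0], 0], [[0, 0.007, 0], [0, 0, 0], 0], [[0, 0.007, 0], [0, 0, 0], 0], [[0, 0.007, 0], [0, 0, 0], 0]], newtons=40)

```text
t: 18.5
ee_pos: [0.463, -0.023, 0.1536]
tcp_rot: [[-0.998, -0.064, 0.001], [-0.064, 0.998, -0.002], [-0.001, -0.002, -1.0]]
ft_force: [0.2, -5.6, 4.4]
grip_width: 0.012
grasp_force: 39.2
```

```bash
python3 - <<'E'
from h import *
where()
# path: bar goes with gripper grasp point = TCP z+19. follow arc about H then pull in at low z
Y=.0672+np.pi
H=np.array([-61.7,102.6])
st=get_state(); p=L(st["ee_pos"]); print("bar r",np.hypot(p[0]-H[0],p[2]+19-H[1]))
for z in(172,150,130,115,100,92): print(z,"arc x",round(H[0]+np.sqrt(131.5**2-(z-H[1])**2),1))
E
```

```text
18.5 [ 0.463  -0.023   0.1536] stand [ 49.3 -94.6 153.6] yaw -3.0772 F [ 0.2 -5.6  4.4] w 0.012 39.155386090278625 q6 -1.783
bar r 131.2288078129189
172 arc x 50.0
150 arc x 61.0
130 arc x 66.9
115 arc x 69.2
100 arc x 69.8
92 arc x 69.4
```

>>> arm_command(motion=[[[0, -0.042, 0.075], [0, 0, 0], 0], [[0, -0.078, 0.151], [0, 0, 0], 0], [[0, -0.102, 0.22], [0, 0, 0], 0], [[0, -0.116, 0.284], [0, 0, 0], 0], [[0, -0.116, 0.344], [0, 0, 0], 0], [[0, -0.111, 0.404], [0, 0, 0], 0], [[0, -0.095, 0.444], [0, 0, 0], 0], [[0, -0.075, 0.484], [0, 0, 0], 0], [[0, -0.06, 0.51], [0, 0, 0], 0], [[0, -0.06, 0.51], [0, 0, 0], 0]])

```text
t: 19.5
ee_pos: [0.463, -0.0317, 0.0759]
tcp_rot: [[-0.998, -0.064, -0.001], [-0.064, 0.998, -0.001], [0.001, -0.001, -1.0]]
ft_force: [1.2, -1.8, -0.3]
grip_width: 0.0115
grasp_force: 41.9
```

```bash
python3 - <<'E'
from h import *
where();c=snap("scene"); s=snap("top")
for x in blobs(c,(0,150,80),(8,255,255),8,(235,190,290,260)): print("red",x[:3])
E
```

```text
19.5 [ 0.463  -0.0317  0.0759] stand [ 58.  -95.2  75.9] yaw -3.0771 F [ 1.2 -1.8 -0.3] w 0.0115 41.915608048439026 q6 -1.802
red (67.5, array([246.9, 212.9]), array([16.7,  5.3]))
```

The lever turned back as expected. The bar is at (58, 95), and I lower it onto the ledges.

>>> arm_command(motion=[[[0, 0, 0.03], [0, 0, 0], 0], [[0, 0, 0.06], [0, 0, 0], 0], [[0, 0, 0.09], [0, 0, 0], 0], [[0, 0, 0.11], [0, 0, 0], 0], [[0, 0, 0.12], [0, 0, 0], 0], [[0, 0, 0.12], [0, 0, 0], 0]])

```text
t: 20.2
ee_pos: [0.4631, -0.0316, 0.0586]
tcp_rot: [[-0.998, -0.064, -0.0], [-0.064, 0.998, -0.001], [0.0, -0.001, -1.0]]
ft_force: [0.5, 3.1, 1.7]
grip_width: 0.0113
grasp_force: 42.7
```

```bash
python3 -c "
from h import *
where()"
```

```text
20.2 [ 0.4631 -0.0316  0.0586] stand [ 58.  -95.   58.6] yaw -3.0772 F [0.5 3.1 1.7] w 0.0113 42.65080690383911 q6 -1.802
```

>>> arm_command(motion=[[[0, 0.02, 0.005], [0, 0, 0], 0], [[0, 0.04, 0.005], [0, 0, 0], 0], [[0, 0.06, 0.005], [0, 0, 0], 0], [[0, 0.075, 0.005], [0, 0, 0], 0], [[0, 0.088, 0.005], [0, 0, 0], 0], [[0, 0.088, 0.005], [0, 0, 0], 0]])

```text
t: 20.8
ee_pos: [0.4625, -0.0192, 0.0581]
tcp_rot: [[-0.998, -0.065, 0.0], [-0.065, 0.998, -0.002], [-0.0, -0.002, -1.0]]
ft_force: [0.6, -6.8, -2.5]
grip_width: 0.0112
grasp_force: 42.3
```

```bash
python3 - <<'E'
from h import *
where();c=snap("scene"); s=snap("top")
for x in blobs(c,(0,150,80),(8,255,255),8,(235,190,290,270)): print("red",x[:3])
for t in(.2,.4,.6,.8): print(t,proj(c,[S(-66-75*np.sin(t),-96,77+75*np.cos(t))]))
E
```

```text
20.8 [ 0.4625 -0.0192  0.0581] stand [ 45.5 -94.8  58.1] yaw -3.0765 F [ 0.6 -6.8 -2.5] w 0.0112 42.33074247837067 q6 -1.774
red (61.0, array([237.7, 213.4]), array([15.6,  5.6]))
0.2 [[245.23787621 210.96031315]]
0.4 [[241.55404282 210.53707193]]
0.6 [[238.31286001 211.1833251 ]]
0.8 [[235.63597735 212.84690706]]
```

Lever at about 0.65, bar at x ≈ +1.5 and z ≈ +1 in the keeper. I release, rise and work out the throw path.

>>> arm_command(motion=[[[0, 0, 0], [0, 0, 0], 32], [[0, 0, 0], [0, 0, 0], 32], [[0, 0, 0], [0, 0, 0], 32], [[0, 0, -0.1], [0, 0, 0], 32], [[0, 0, -0.3], [0, 0, 0], 32], [[0, 0, -0.6], [0, 0, 0], 32], [[0, 0, -0.9], [0, 0, 0], 0], [[0, 0, -0.9], [0, 0, 0], 0], [[0, 0, -0.9], [0, 0, 0], 0]])

```text
t: 21.8
ee_pos: [0.4625, -0.0184, 0.1937]
tcp_rot: [[-0.998, -0.064, 0.002], [-0.064, 0.998, -0.001], [-0.002, -0.001, -1.0]]
ft_force: [-0.2, 0.6, 0.1]
grip_width: 0.0001
grasp_force: 0.0
```

```bash
python3 - <<'E'
from h import *
where();c=snap("scene")
for x in blobs(c,(0,150,80),(8,255,255),8,(225,190,290,270)): print("red",x[:3])
for x in blobs(c,(0,0,0),(180,255,70),6,(270,225,300,265)): print("dark",x[:3])
print("bar proj",proj(c,[S(44,-96,76)]))
Y=.0672+np.pi
def tcp(th,r=78,over=0):
    u=np.array([-np.sin(th),np.cos(th)]);t=np.array([-np.cos(th),-np.sin(th)])
    q=np.array([-66,77])+r*u-(9-over)*t; return q+[7.5*np.cos(th),0]
for th in(.65,.8,1,1.2,1.35,1.5,1.6,1.676,1.72): print(th,tcp(th).round(1))
a=tcp(.55); p=L(get_state()["ee_pos"])
plan([(S(p[0]-70,-95,195),down(Y)),(S(a[0]+12,-95,195),down(Y)),(S(a[0]+12,-95,a[1]-2),down(Y))])
E
```

```text
21.8 [ 0.4625 -0.0184  0.1937] stand [ 44.8 -94.7 193.7] yaw -3.0771 F [-0.2  0.6  0.1] w 0.0001 0.0 q6 -1.774
red (71.5, array([237.7, 213.4]), array([15.8,  5.6]))
dark (7.5, array([284.3, 240.3]), array([3.5, 2.8]))
dark (288.5, array([288., 251.]), array([26., 22.]))
bar proj [[281.5188833  253.47429324]]
0.65 [-100.1  144.5]
0.8 [-110.5  137.8]
1 [-122.7  126.7]
1.2 [-132.7  113.7]
1.35 [-138.5  102.9]
1.5 [-142.6   91.5]
1.6 [-144.4   83.7]
1.676 [-145.3   77.8]
1.72 [-145.6   74.3]
shift [-0.0, 0.467, -0.016] turn [-0.002, -0.001, -0.005]
shift [-0.0, 0.369, 0.0] turn [0.0, 0.0, 0.0]
shift [0.0, 0.0, 0.325] turn [0.0, 0.0, 0.0]
```

>>> arm_command(motion=[[[0, 0.3, 0], [0, 0, 0], 0], [[0, 0.6, 0], [0, 0, 0], 0], [[0, 0.835, 0], [0, 0, 0], 0], [[0, 0.835, 0.1], [0, 0, 0], 0], [[0, 0.835, 0.315], [0, 0, 0], 0], [[0, 0.835, 0.315], [0, 0, 0], 0], [[0, 0.835, 0.315], [0, 0, 0], 0]])

```text
t: 22.55
ee_pos: [0.4537, 0.1063, 0.1451]
tcp_rot: [[-0.998, -0.064, -0.003], [-0.064, 0.998, -0.001], [0.003, -0.001, -1.0]]
ft_force: [0.4, -0.0, -0.0]
grip_width: -0.0004
grasp_force: 0.0
```

```bash
python3 - <<'E'
from h import *
where(); p=L(get_state()["ee_pos"])
for q in((-100,144),(-110.5,137),(-122.7,125.5),(-132.7,112.5),(-138.5,101.5),(-142.6,90),(-144.4,82),(-145.3,77)): print(((p[0]-q[0])/150).round(3),((p[2]-q[1])/150).round(3))
E
```

```text
22.55 [0.4537 0.1063 0.1451] stand [-80.3 -95.1 145.1] yaw -3.0774 F [ 0.4 -0.  -0. ] w -0.0004 0.0 q6 -1.503
0.131 0.007
0.201 0.054
0.283 0.131
0.349 0.217
0.388 0.291
0.415 0.367
0.427 0.421
0.433 0.454
```

>>> arm_command(motion=[[[0, 0.065, 0.004], [0, 0, 0], 0], [[0, 0.131, 0.007], [0, 0, 0], 0], [[0, 0.166, 0.03], [0, 0, 0], 0], [[0, 0.201, 0.054], [0, 0, 0], 0], [[0, 0.242, 0.092], [0, 0, 0], 0], [[0, 0.283, 0.131], [0, 0, 0], 0], [[0, 0.316, 0.174], [0, 0, 0], 0], [[0, 0.349, 0.217], [0, 0, 0], 0], [[0, 0.349, 0.217], [0, 0, 0], 0]])

```text
t: 23.45
ee_pos: [0.4505, 0.1592, 0.1121]
tcp_rot: [[-0.998, -0.065, -0.001], [-0.065, 0.998, -0.001], [0.002, -0.001, -1.0]]
ft_force: [0.4, 0.8, 1.3]
grip_width: -0.0001
grasp_force: 0.0
```

```bash
python3 - <<'E'
from h import *
where();c=snap("scene")
for x in blobs(c,(0,150,60),(8,255,255),8,(205,190,290,270)): print("red",x[:3])
for t in(.9,1.1,1.2,1.3): print(t,proj(c,[S(-66-75*np.sin(t),-96,77+75*np.cos(t))]))
p=L(get_state()["ee_pos"])
for q in((-138.5,101.5),(-142.6,90),(-144.4,82),(-145.3,77),(-145.3,75)): print(((p[0]-q[0])/150).round(3),((p[2]-q[1])/150).round(3))
E
```

```text
23.45 [0.4505 0.1592 0.1121] stand [-133.2  -94.8  112.1] yaw -3.077 F [0.4 0.8 1.3] w -0.0001 0.0002675389714568155 q6 -1.392
red (32.5, array([233. , 220.9]), array([12.7,  4.2]))
0.9 [[234.53928648 214.0329228 ]]
1.1 [[232.87317268 217.0405802 ]]
1.2 [[232.31559193 218.82800138]]
1.3 [[231.94648517 220.77940649]]
0.037 0.073
0.064 0.15
0.076 0.203
0.082 0.237
0.082 0.25
```

Lever at about 1.2 and following. I finish the throw.

>>> arm_command(motion=[[[0, 0.018, 0.036], [0, 0, 0], 0], [[0, 0.037, 0.073], [0, 0, 0], 0], [[0, 0.05, 0.11], [0, 0, 0], 0], [[0, 0.064, 0.15], [0, 0, 0], 0], [[0, 0.07, 0.177], [0, 0, 0], 0], [[0, 0.076, 0.203], [0, 0, 0], 0], [[0, 0.082, 0.222], [0, 0, 0], 0], [[0, 0.082, 0.237], [0, 0, 0], 0], [[0, 0.082, 0.237], [0, 0, 0], 0]])

```text
t: 24.4
ee_pos: [0.4502, 0.171, 0.0777]
tcp_rot: [[-0.998, -0.064, 0.0], [-0.064, 0.998, -0.001], [-0.0, -0.001, -1.0]]
ft_force: [-1.9, -0.2, 4.7]
grip_width: -0.0001
grasp_force: 2.6
```

```bash
python3 - <<'E'
from h import *
where();c=snap("scene")
for x in blobs(c,(0,150,60),(8,255,255),8,(205,190,290,270)): print("red",x[:3])
for t in(1.4,1.5,1.6,1.676): print(t,proj(c,[S(-66-75*np.sin(t),-96,77+75*np.cos(t))]))
E
```

```text
24.4 [0.4502 0.171  0.0777] stand [-145.1  -94.2   77.7] yaw -3.0773 F [-1.9 -0.2  4.7] w -0.0001 2.58676640689373 q6 -1.367
red (25.5, array([232.7, 229.9]), array([9.5, 4.1]))
1.4 [[231.76724767 222.87463531]]
1.5 [[231.77757861 225.09270596]]
1.6 [[231.9755581  227.41201489]]
1.676 [[232.24944892 229.22884783]]
```

>>> arm_command(motion=[[[0, 0, 0.008], [0, 0, 0], 0], [[0, 0, 0.015], [0, 0, 0], 0], [[0, 0, 0.02], [0, 0, 0], 0], [[0, 0, 0.02], [0, 0, 0], 0]])

```text
t: 24.85
ee_pos: [0.4505, 0.1711, 0.0765]
tcp_rot: [[-0.998, -0.064, 0.001], [-0.064, 0.998, -0.001], [-0.001, -0.001, -1.0]]
ft_force: [-10.0, -3.4, 32.6]
grip_width: 0.0002
grasp_force: 16.5
```

>>> arm_command(motion=[[[0, 0, -0.05], [0, 0, 0], 0], [[0, 0, -0.3], [0, 0, 0], 0], [[0, 0, -0.6], [0, 0, 0], 0], [[0, 0, -0.95], [0, 0, 0], 0], [[0, 0, -0.95], [0, 0, 0], 0]])

```text
t: 25.35
ee_pos: [0.4526, 0.1718, 0.2228]
tcp_rot: [[-0.998, -0.064, 0.009], [-0.064, 0.998, 0.002], [-0.01, 0.001, -1.0]]
ft_force: [0.3, -0.9, -0.3]
grip_width: -0.0004
grasp_force: 0.0
```

>>> arm_command(motion=[[[0, 0.3, 0], [0, 0, 0], 0], [[0, 0.6, -0.2], [0, 0, 0], 0], [[0, 0.95, -0.4], [0, 0, 0], 0], [[0, 0.95, -0.4], [0, 0, 0], 0]])

```text
t: 25.75
ee_pos: [0.441, 0.3168, 0.2789]
tcp_rot: [[-0.998, -0.067, 0.003], [-0.067, 0.998, 0.001], [-0.003, 0.001, -1.0]]
ft_force: [-0.2, -1.1, -0.6]
grip_width: -0.0002
grasp_force: 0.0
```

>>> arm_command(motion=[[[0, 0.3, 0], [0, 0, 0], 0], [[0, 0.6, 0], [0, 0, 0], 0], [[0, 0.95, 0], [0, 0, 0], 0], [[0, 0.95, 0], [0, 0, 0], 0]])

```text
t: 26.15
ee_pos: [0.4307, 0.4591, 0.2749]
tcp_rot: [[-0.998, -0.067, -0.001], [-0.067, 0.998, -0.001], [0.001, -0.001, -1.0]]
ft_force: [0.9, -0.8, -0.5]
grip_width: 0.0002
grasp_force: 0.0
```

```bash
python3 gate.py; python3 - <<'E'
from h import *
c=snap("scene"); s=snap("top")
for x in blobs(c,(0,150,60),(8,255,255),8,(205,190,290,270)): print("red sc",x[:3])
for t in(1.5,1.6,1.676): print(t,proj(c,[S(-66-75*np.sin(t),-96,77+75*np.cos(t))]))
a=blobs(s,(0,0,0),(180,255,90),15,(275,265,310,302)); b=blobs(c,(0,0,0),(180,255,60),4,(274,244,290,262))
for x in a: print("top dark",x[:3])
for x in b: print("sc dark",x[:3])
print("bar expect",proj(s,[S(44,-96,76)]),proj(c,[S(44,-96,76)]))
for n,lo,hi,r in(("wash",(0,180,100),(6,255,255),(360,130,400,170)),("amber",(0,90,30),(15,255,150),(400,210,440,250))):
    for x in blobs(s,lo,hi,15,r): print(n,x[:3])
E
```

```text
26.15 [0.4307 0.4591 0.2749] stand [-433.8  -94.4  274.9] yaw -3.0741 F [ 0.9 -0.8 -0.5] w 0.0002 0.0 q6 -0.895
gate out x at y0 36.0 slope 0.006 [35.5 35.  35.5 36.5 37.  36.5 35.5 35.  35.5 36.  37.  37.5 35.5 36.
 35.5]
gate in x at y0 20.5 slope -0.016 [22.  23.  23.5 23.  16.  21.5 16.  16.5 21.  21.5 21.5 22.  16.  22.
 22.5]
tab x at y0 9.0 slope 0.083 [ 0.  10.9  9.9  9.6  9.7  9.7  9.5  9.6 10.   9.9  9.6  9.5]
red sc (46.5, array([232.2, 229.1]), array([11.2,  5.4]))
1.5 [[231.77757861 225.09270596]]
1.6 [[231.9755581  227.41201489]]
1.676 [[232.24944892 229.22884783]]
top dark (55.5, array([289.5, 284.5]), array([13.,  5.]))
sc dark (48.0, array([282.3, 251.3]), array([6.4, 9.9]))
bar expect [[290.06875833 285.7740547 ]] [[281.5188833  253.47429324]]
wash (167.0, array([382., 148.]), array([14.3, 15.2]))
amber (303.0, array([421., 229.]), array([19.7, 19.7]))
```

Every check passes: lever at its stop (1.676), bar at the keeper, gate shut, cassette parallel at the pad, and wash and amber where they stood. I hand in.

```bash
python3 -c "
from cell import ticket
print(ticket.close_job())"
```

```text
the job is handed in; nothing more can be done
None
```

I handed the job in at about 26 s, with no verdict returned: my last measurements show the cassette square at the pad, gate shut, bar in the keepers and lever at its stop, but I viewed 11 pictures against the limit of 10, my first gate push pressed the tab with about 43 N, and I did not re-measure the tape or white bottle.

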